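# Stock the T-slot rail and shut its gate

### The arm

A 7-joint arm with a two-finger parallel gripper is mounted at the origin on the work surface. World frame = base frame: x ahead of the robot, y to its left, z up, the work surface at z = 0. Lengths are in m, angles in rad, forces in N, time in s.
With the tool pointing down it reaches from about 0.4 to 0.85 m from the base axis. Payload 4.5 kg.
Tool frame: the origin (TCP) lies at the very end of the fingers, on their centre line; the grasp point (between the pads) lies 19 mm behind it; z points along the fingers, y is the direction in which the jaws open and shut (so a half turn about z gives the same grasp; the last joint's range is limited). The gripper opens to 88 mm and grips with 3 to 60 N. Pads are 18 mm wide; open, the fingers measure 123 mm over their backs; the gripper's body (75 mm by 187 mm) begins 45 mm behind the grasp point.
Start: joints at [-1.128, 0.689, -0.195, 1.565, 0.157, 0.902, -0.215], TCP at [0.248, 0.574, 0.239] pointing down, gripper open.
Joint ranges: [-3.01, 3.01], [-0.46, 2.08], [-1.47, 1.51], [0.13, 2.56], [-1, 4.14], [0.04, 2.09], [-2.66, 2.66]. Speed limits (rad/s): [2.57, 2.57, 3.14, 3.14, 3.14, 3.14, 3.14].

### API

Orientations are given as [roll, pitch, yaw] about the fixed x, y, z axes, in that order (R = Rz(yaw) Ry(pitch) Rx(roll)).
In Python, from rig import * gives the robot as it stands.
- The arm moves only by the tool drive_tool, never from a script. Its argument "targets" is text: rows parted by semicolons, each of 7 numbers parted by spaces: the shift along the world's x, y, z in cm, then the turn, a rotation vector about the world's x, y, z in degrees, then the opening in per cent of the stroke, from 0 (shut) to 100 (fully open). In form: dx dy dz ax ay az jaw; .... A call has 1 to 12 rows; each row shifts and turns the commanded pose from where the row before left it; what a row does not reach is not made up. A row lasts 1/8 s, in which the tool goes at most 62.5 mm and 10.7 degrees, less where a joint would pass 70% of its speed; a pose out of reach is approached as far as the arm can. A call is refused whole if a number of a shift passes 6.25 or a number of a turn 10.7, either way. A call with a gripper value outside its range is refused whole. The fingers move at their own pace and stop on an object; the grip force is fixed at half the most. Time passes only in rows, so rows that do not move let the fingers close. It gives the time, the measured TCP pose, the force and the opening at its end, in the units of the state.
- observe(): the state, without advancing time (a new reading comes with each control period).
- camera(name): name is "side" or "top"; returns the picture (384x512x3 uint8, blue, green, red); there is no depth.
- calibration(name): a dict with "K" (3x3 intrinsics, pixels), "position" and "attitude" of the camera in the world. Camera axes: x right, y down, z forward; pixel columns grow to the right and rows downward; lengths in m; the calibration is good to about 2 mm. A picture is of the moment at which its call begins. calibration takes no time and is no camera call.
- sign_off(): hands the job in, once; it reports no verdict.
Trained networks look in the newest picture that a camera, given by its name, has taken for a name from the list of things; names that differ only in an ending like _2 or _b are one class to them, and where a whole thing is asked for, a point or a joint stands for the part that bears it (a point fixed in the world has none). Each returns a list of dicts, best first, with "confidence" (0 to 1); they miss things now and then, are a little off and sometimes report something else, mostly with a low value. They report only what shows in the picture. A call takes as long as a camera call.
- search_frame(camera, query): "centre" ([x, y, z] in m, in world coordinates, good to about 4 mm: the middle of the surface that is visible of it).
- masks_of(camera, query): "pixels" (384x512 bool, what is visible of it).
- landmark_of(camera, query): "centre" ([x, y, z] in m, in world coordinates, good to about 4 mm: a listed point, or the origin of a listed thing).
The state is a dict: "time": time; "joints": joint angles; "qvel": joint speeds; "effort": joint torques, N m; "position": TCP position; "eef_rot": TCP orientation; "contact_force": force on the tool from outside, world axes, zero at the start; "torque": the same for the moment, N m; "opening": finger opening in m.
Only numpy, scipy, OpenCV 4.12 (cv2) and the standard library are available. Lean on these libraries where they do the work, as an engineer would, in place of code of your own. Each camera call takes 0.05 s, during which the arm holds its last target.

### The job

Slide the rail's gate fully open to its stop, then draw both black plastic shipping keepers out of the T-slot and put them in the grey tray. After that slide every T-bolt that stands about on the bench into the slot, foot under the lips and stud upright, until all are past the gate, and finally slide the gate fully shut to its stop. Leave the wrench, can, carton and jar where they are.

Things in the scene. Friction and masses are not known exactly. Their poses are not given: they have to be found in the camera images.
- rail: aluminium T-slot rail fixed to the bench, 280 x 80 mm, 34 mm high. Origin on the bench under the slot's centre line; x along the slot, away from its mouth; y towards the gate's grip; z up. Base plate from x = -150 to +130 mm; its top (z = 10 mm) is the floor of slot and apron. Slot from the gate (x = -71 mm) to the end stop (x = +120 mm), 38 mm wide, 16 mm high. See also the next two points.
- rail_apron (a point): point on the rail's open loading apron: rail x = -115 mm, on the centre line at floor level (z = 10 mm). The apron reaches from x = -150 to the gate at -80 mm, between low flared guides (top z = 20 mm) about 57 mm apart at the outer end and 37 mm at the gate. A foot is set on it from above with its sides parallel to the slot, then slid in. Axes as the rail.
- rail_slot (a point): point in the middle of the slot's length: rail x = +25 mm, on the centre line at floor level (z = 10 mm). Two overhanging lips (z = 26 to 34 mm) cover the slot's sides and leave an open gap 22 mm wide along the middle, through which studs stand up. A foot under the lips cannot be lifted, only slid along x. Axes as the rail.
- gate (a joint): retaining gate of the rail: a steel blade 8 mm thick (x = -79 to -71 mm of the rail, top z = 22 mm) that slides sideways along the rail's +y on a track, joint value in m: 0 = shut at its stop (slot blocked), 0.055 = fully open at its other stop (slot clear). Stays where it is left; about 3 N moves it.
- gate_grip (a point): point on the gate's steel upright grip, a block 20 mm (rail x) by 16 mm (rail y) that reaches from z = 12 to 66 mm; the point is on its axis at z = 50 mm, at rail x = -75 mm, rail y = 75 mm plus the joint value. The blade's flat bar (top z = 22 mm) runs from its foot to the slot.
- tray: grey plastic open tray, fixed, 140 mm (own x) by 120 mm (own y), 30 mm high, walls and floor 4 mm. Origin under its centre, z up.
- bolt1_mid (a point): loose steel T-bolt, one of up to five alike (absent ones have no pose): square foot 34 x 34 x 12 mm with a round threaded stud 16 mm in diameter standing 50 mm above it, 62 mm tall in all, 0.19 kg. Stands on its foot at the start. The point is half-way up on the stud's axis, 31 mm above the underside; z runs up the stud, x and y along the sides of the square foot.
- bolt2_mid (a point): loose steel T-bolt, one of up to five alike (absent ones have no pose): square foot 34 x 34 x 12 mm with a round threaded stud 16 mm in diameter standing 50 mm above it, 62 mm tall in all, 0.19 kg. Stands on its foot at the start. The point is half-way up on the stud's axis, 31 mm above the underside; z runs up the stud, x and y along the sides of the square foot.
- bolt3_mid (a point): loose steel T-bolt, one of up to five alike (absent ones have no pose): square foot 34 x 34 x 12 mm with a round threaded stud 16 mm in diameter standing 50 mm above it, 62 mm tall in all, 0.19 kg. Stands on its foot at the start. The point is half-way up on the stud's axis, 31 mm above the underside; z runs up the stud, x and y along the sides of the square foot.
- bolt4_mid (a point): loose steel T-bolt, one of up to five alike (absent ones have no pose): square foot 34 x 34 x 12 mm with a round threaded stud 16 mm in diameter standing 50 mm above it, 62 mm tall in all, 0.19 kg. Stands on its foot at the start. The point is half-way up on the stud's axis, 31 mm above the underside; z runs up the stud, x and y along the sides of the square foot.
- bolt5_mid (a point): loose steel T-bolt, one of up to five alike (absent ones have no pose): square foot 34 x 34 x 12 mm with a round threaded stud 16 mm in diameter standing 50 mm above it, 62 mm tall in all, 0.19 kg. Stands on its foot at the start. The point is half-way up on the stud's axis, 31 mm above the underside; z runs up the stud, x and y along the sides of the square foot.
- keeper1_mid (a point): shipping keeper, the one nearer the gate at the start; black plastic, 0.05 kg: square foot 34 x 34 x 12 mm with an upright flat tab on it, 30 mm along the slot by 14 mm across it, 50 mm high; 62 mm tall in all. Starts in the slot, foot under the lips, tab up through the gap. The point is at its centre, 31 mm above the underside; z up the tab, own x along the tab's 30 mm side.
- keeper2_mid (a point): shipping keeper, the one deeper in the slot at the start; black plastic, 0.05 kg: square foot 34 x 34 x 12 mm with an upright flat tab on it, 30 mm along the slot by 14 mm across it, 50 mm high; 62 mm tall in all. Starts in the slot, foot under the lips, tab up through the gap. The point is at its centre, 31 mm above the underside; z up the tab, own x along the tab's 30 mm side.
- wrench_grip (a point): steel wrench lying on the bench, a bystander; point on its handle
- can: upright can, 60 mm in diameter, 80 mm high, a bystander; origin under its centre
- carton: cardboard carton 70 x 100 x 60 mm high, a bystander; origin under its centre
- jar: closed jar, 60 mm in diameter, 70 mm high, a bystander; origin under its centre

How it is judged:
On the way, in this order (a step that is already met when the one before it is completed fails the run):
1. the gate is slid fully open to its stop (value of joint gate above 0.051 m), for 0.2 s.
2. both keepers have been drawn out of the slot and lie in the tray (x of keeper1_mid in the frame of tray between -0.065 and 0.065 m and y of keeper1_mid in the frame of tray between -0.055 and 0.055 m and z of each of keeper1_mid, keeper2_mid in the frame of tray below 0.045 m and x of keeper2_mid in the frame of tray between -0.065 and 0.065 m and y of keeper2_mid in the frame of tray between -0.055 and 0.055 m), for 0.3 s.
3. every T-bolt stands in the slot under the lips, beyond the gate (x of bolt1_mid in the frame of rail between -0.057 and 0.109 m and y of bolt1_mid in the frame of rail between -0.006 and 0.006 m and z of bolt1_mid in the frame of rail between 0.036 and 0.048 m and angle between each of bolt1_mid, bolt2_mid, bolt3_mid, bolt4_mid, bolt5_mid's own z axis and vertical below 0.15 rad and x of bolt2_mid in the frame of rail between -0.057 and 0.109 m and y of bolt2_mid in the frame of rail between -0.006 and 0.006 m and z of bolt2_mid in the frame of rail between 0.036 and 0.048 m and x of bolt3_mid in the frame of rail between -0.057 and 0.109 m and y of bolt3_mid in the frame of rail between -0.006 and 0.006 m and z of bolt3_mid in the frame of rail between 0.036 and 0.048 m and x of bolt4_mid in the frame of rail between -0.057 and 0.109 m and y of bolt4_mid in the frame of rail between -0.006 and 0.006 m and z of bolt4_mid in the frame of rail between 0.036 and 0.048 m and x of bolt5_mid in the frame of rail between -0.057 and 0.109 m and y of bolt5_mid in the frame of rail between -0.006 and 0.006 m and z of bolt5_mid in the frame of rail between 0.036 and 0.048 m), for 0.2 s.
At the end, for the whole second after the job is handed in: The gate is shut to within 4 mm of its stop; both keepers lie on the tray's floor inside its walls (any way up); every T-bolt present stands upright (within 0.15 rad) in the slot on its floor, foot under the lips, between the gate and the end stop (all of step 2 and all of step 3 and value of joint gate below 0.004 m); the robot touches nothing.
It fails at once if the wrench is moved more than 30 mm (distance of wrench_grip from where it was at the start of the episode above 0.03 m).
It fails at once if the can is moved more than 30 mm (distance of can from where it was at the start of the episode above 0.03 m).
It fails at once if the carton is moved more than 30 mm (distance of carton from where it was at the start of the episode above 0.03 m).
It fails at once if the jar is moved more than 30 mm (distance of jar from where it was at the start of the episode above 0.03 m).
Of bolt1, bolt2, bolt3, bolt4, bolt5 only 3 to 5 are there at a start; the rules pass over those that are not, and their reading is None.
At some moment in a run one of bolt1, bolt2, bolt3, bolt4, bolt5 may be knocked a few centimetres aside while the robot is not near it.
Once in a run the grip may slacken for a moment while it holds something.
It also fails if it takes over 210 s, if anything falls off the work surface, if the arm or the gripper's body presses on something with over 40 N, if the wrist force passes 120 N, or if a joint passes its speed limit or range.

## Working session

There is one attempt and no reset: what is moved stays moved. The work goes in short steps, Python scripts to look and compute and a tool call to move; the robot and the scene stay as the last step left them, time stands still between calls to the robot, and variables do not carry over. Pictures are saved under pics/ and viewed, and the job is handed in when it is done.

Besides the shell and the picture viewer there is one more tool, called after "Request:" in YAML: its name, and indented under it one key for each argument. drive_tool: Moves the arm, as the interface text tells. Its arguments: {"type":"object","properties":{"targets":{"type":"string"}},"required":["targets"]}

```bash
ls; mkdir -p pics; cat > h.py <<'E'
from rig import *
import numpy as np, cv2
def lm(c,q):
    r=landmark_of(c,q); return [(round(d['confidence'],2),np.round(d['centre'],4).tolist()) for d in r]
E
python3 - <<'E'
from h import *
s=observe(); print(s)
for c in ("top","side"):
    im=camera(c); cv2.imwrite(f"pics/{c}0.png",im); k=calibration(c); print(k)
for c in ("top","side"):
    for q in ["rail","rail_apron","rail_slot","gate_grip","tray","bolt1_mid","keeper1_mid","keeper2_mid","wrench_grip","can","carton","jar"]:
        print(c,q,lm(c,q))
E
```

```text
pics
{'time': 0.0, 'joints': array([-1.12820768,  0.68997074, -0.19450964,  1.56635185,  0.15732949,
        0.90251003, -0.21511028]), 'qvel': array([ 0.00139117,  0.00075949,  0.00018376, -0.00030947,  0.00048745,
        0.00098109,  0.00031743]), 'effort': array([-6.50685820e-05, -5.27559364e+01, -1.26682542e+00, -1.53434694e+01,
       -5.25655900e-02,  6.48788817e-03,  1.69249834e-04]), 'position': array([0.24823799, 0.572891  , 0.23791612]), 'eef_rot': array([-3.13975453e+00,  1.63005641e-04,  2.73289419e+00]), 'contact_force': array([-0.30501946, -0.8453258 , -0.55436179]), 'torque': array([0.00589213, 0.00335241, 0.02036168]), 'opening': 0.08774546607763335}
{'K': array([[401.75193647,   0.        , 260.22340838],
       [  0.        , 401.75193647, 194.01057479],
       [  0.        ,   0.        ,   1.        ]]), 'position': array([0.40940866, 0.02067219, 1.14529266]), 'attitude': array([-2.96046046,  0.02050174, -1.58151829])}
{'K': array([[395.8730967 ,   0.        , 258.76922396],
       [  0.        , 395.8730967 , 192.51533497],
       [  0.        ,   0.        ,   
[... 900 characters left out ...]
0.5992, 0.2209, 0.0005])]
side rail_apron [(0.92, [0.599, 0.1009, 0.0117])]
side rail_slot [(0.91, [0.6026, 0.2445, 0.0121])]
side gate_grip [(0.58, [0.5208, 0.1451, 0.0512])]
side tray [(0.58, [0.517, -0.3458, -0.0019]), (0.25, [0.6553, -0.0964, 0.0306])]
side bolt1_mid [(0.5, [0.5026, -0.1914, 0.0277])]
side keeper1_mid [(0.47, [0.5961, 0.2021, 0.0436])]
side keeper2_mid [(0.7, [0.5995, 0.2829, 0.0396]), (0.24, [0.5973, 0.1032, 0.0139])]
side wrench_grip [(0.59, [0.7813, -0.1991, 0.0039])]
side can [(0.74, [0.7688, 0.0248, 0.0007]), (0.67, [0.4988, -0.1939, 0.0293])]
side carton [(0.9, [0.7484, 0.1855, -0.0035]), (0.34, [0.5969, 0.1019, 0.0116])]
side jar [(0.63, [0.3918, 0.4091, 0.0009])]
```

View pics/top0.png

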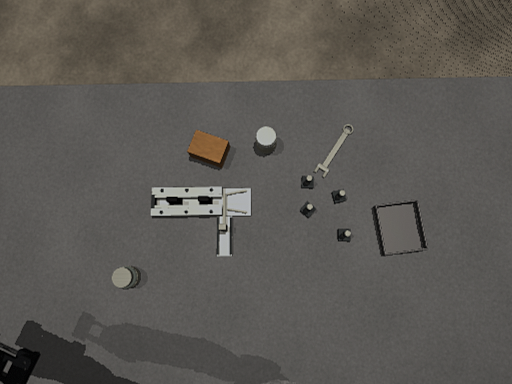

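View pics/side0.png

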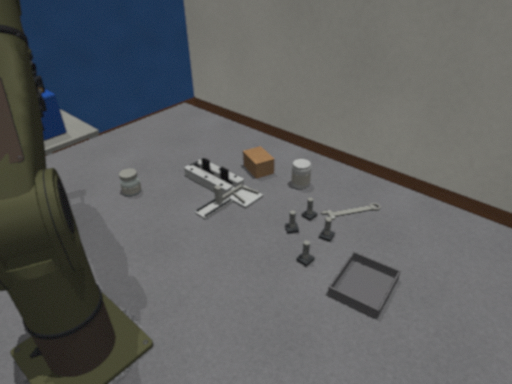

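```bash
python3 - <<'E'
from h import *
for c in ("top","side"):
    for i in range(1,6): print(c,i,lm(c,f"bolt{i}_mid"),[(round(d['confidence'],2),np.round(d['centre'],4).tolist()) for d in search_frame(c,f"bolt{i}_mid")])
print(observe()['time'])
E
```

```text
top 1 [] [(0.53, [0.4927, -0.1927, 0.014])]
top 2 [(0.61, [0.6117, -0.1852, 0.0267]), (0.22, [0.5768, -0.0904, 0.0299])] [(0.68, [0.6043, -0.1777, 0.0092])]
top 3 [] []
top 4 [(0.68, [0.5742, -0.0904, 0.0315])] []
top 5 [(0.6, [0.6512, -0.0963, 0.0335])] []
side 1 [(0.5, [0.5026, -0.1914, 0.0277])] [(0.54, [0.4928, -0.2001, 0.0092])]
side 2 [(0.79, [0.6077, -0.1824, 0.0365]), (0.3, [0.748, 0.1874, -0.0042])] [(0.7, [0.6041, -0.1891, 0.0164])]
side 3 [] []
side 4 [(0.77, [0.5753, -0.0912, 0.0296]), (0.61, [0.5946, 0.2835, 0.0375])] [(0.61, [0.5672, -0.0929, 0.0118]), (0.22, [0.5617, 0.1525, 0.0161])]
side 5 [(0.75, [0.6539, -0.0964, 0.0298])] [(0.75, [0.6453, -0.0994, 0.0099]), (0.39, [0.7451, -0.1774, 0.0024]), (0.34, [0.3817, 0.3894, 0.0453])]
2.3
```

```bash
cat >> h.py <<'E'
from scipy.spatial.transform import Rotation as Ro
def proj(c,P):
    k=calibration(c); R=Ro.from_euler('xyz',k['attitude']).as_matrix()
    p=(np.atleast_2d(P)-k['position'])@R; u=p@k['K'].T; return u[:,:2]/u[:,2:]
def ray(c,uv,z):
    k=calibration(c); R=Ro.from_euler('xyz',k['attitude']).as_matrix()
    d=R@np.linalg.inv(k['K'])@np.array([uv[0],uv[1],1.]); p=k['position']; return p+d*(z-p[2])/d[2]
def crop(c,im,name,x0,y0,w,h,s,polys=()):
    o=cv2.resize(im[y0:y0+h,x0:x0+w],None,fx=s,fy=s,interpolation=cv2.INTER_CUBIC)
    for P,col in polys:
        q=((proj(c,P)-[x0,y0]+.5)*s-.5); cv2.polylines(o,[np.round(q*8).astype(int)],True,col,1,cv2.LINE_AA,3)
    cv2.imwrite(name,o)
def rect(o,yaw,x0,x1,y0,y1,z):
    c,s=np.cos(yaw),np.sin(yaw)
    return np.array([[o[0]+c*x-s*y,o[1]+s*x+c*y,z] for x,y in ((x0,y0),(x1,y0),(x1,y1),(x0,y1))])
E
cat > a.py <<'E'
from h import *
G=(0,255,0);Rd=(0,0,255);Y=(0,255,255)
o=(0.599,0.2195);yaw=np.pi/2
b={1:(.5025,-.1915),2:(.610,-.184),4:(.575,-.091),5:(.6525,-.096)}
for c,bx in (("top",((140,170,125,95,6),(290,165,75,85,7))),("side",((175,145,100,80,7),(275,185,75,85,7)))):
    im=cv2.imread(f"pics/{c}0.png")
    pl=[(rect(o,yaw,-.07,.13,-.04,.04,.034),G),(rect(o,yaw,-.15,.13,-.04,.04,.010),Rd),(rect(o,yaw,-.085,-.065,.067,.083,.066),Y)]
    crop(c,im,f"pics/{c}_rail.png",*bx[0],pl)
    pb=[]
    for k,(x,y) in b.items():
        pb.append((rect((x,y),0,-.017,.017,-.017,.017,.012),G))
        t=np.linspace(0,2*np.pi,20); pb.append((np.c_[x+.008*np.cos(t),y+.008*np.sin(t),0*t+.062],Rd))
    crop(c,im,f"pics/{c}_bolts.png",*bx[1],pb)
    crop(c,im,f"pics/{c}_boltsraw.png",*bx[1])
E
python3 a.py
```

```text
(no output)
```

View pics/top_rail.png

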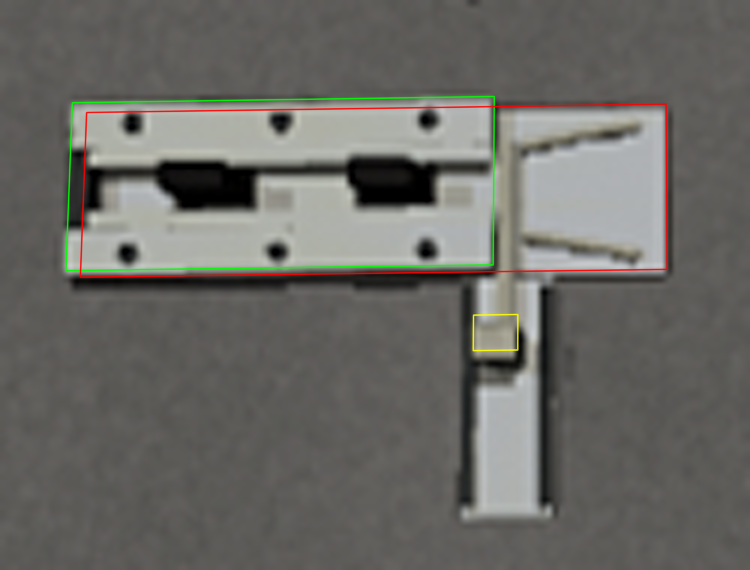

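View pics/side_rail.png

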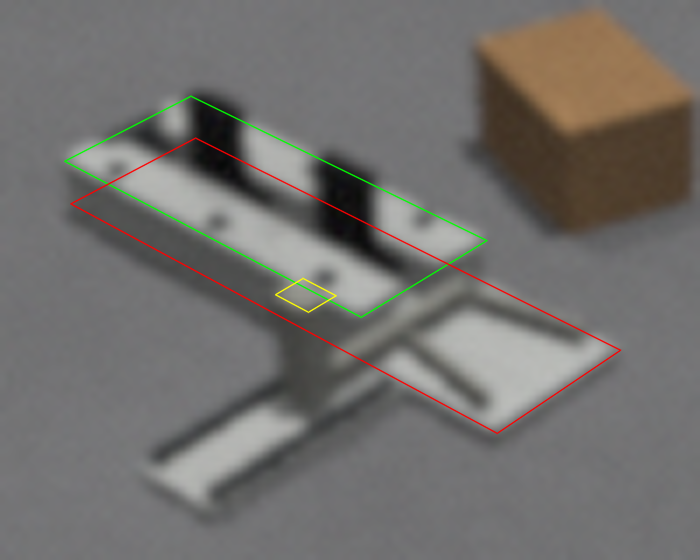

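View pics/top_bolts.png

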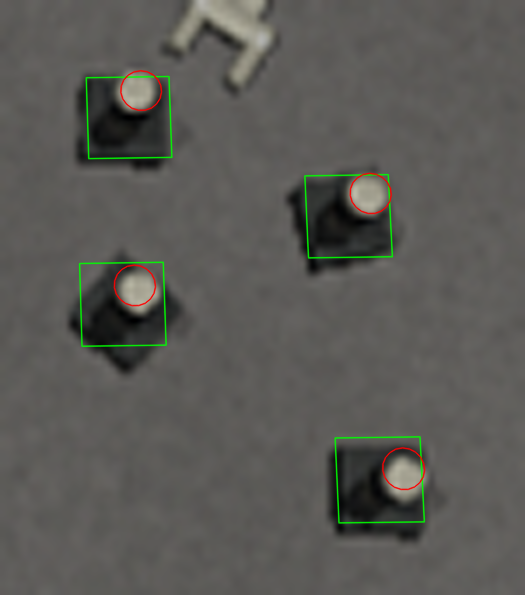

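View pics/side_bolts.png

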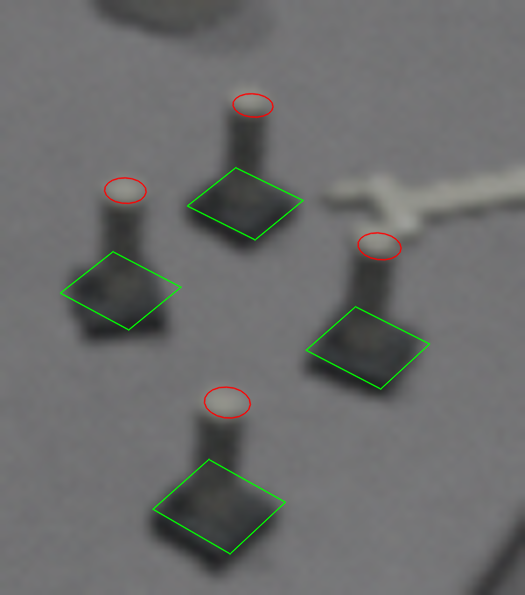

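Request:
drive_tool:
  targets: "2.7 -4.3 -0.5 0 0 -6.6 50;2.7 -4.3 -0.5 0 0 -6.6 50;2.7 -4.3 -0.5 0 0 -6.6 50;2.7 -4.3 -0.5 0 0 -6.6 50;2.7 -4.3 -0.5 0 0 -6.6 50;2.7 -4.3 -0.5 0 0 -6.6 50;2.7 -4.3 -0.5 0 0 -6.6 50;2.7 -4.3 -0.5 0 0 -6.6 50;2.7 -4.3 -0.5 0 0 -6.6 50;2.7 -4.3 -0.5 0 0 -6.6 50;0 0 0 0 0 0 50;0 0 0 0 0 0 50"

```text
time: 3.8
position: [0.5181, 0.1443, 0.1887]
eef_rot: [-3.141, -0.001, 1.582]
contact_force: [-0.1, -0.7, -0.5]
opening: 0.0437
```

```bash
python3 - <<'E'
from h import *
s=observe(); print(s['time'],s['position'],np.degrees(s['eef_rot']),s['joints'],s['opening'])
E
```

```text
3.8 [0.51813985 0.14432066 0.18873693] [-1.79983829e+02 -5.10630015e-02  9.06403637e+01] [-0.39042176  0.64575069  0.05508076  1.88908602 -0.05964448  0.60829295
 -0.28627513] 0.04368883661957849
```

Request:
drive_tool:
  targets: "0.3 0.1 -4 0 0 0 50;0 0 -4 0 0 0 50;0 0 -4 0 0 0 50;0 0 -2 0 0 0 50;0 0 -1 0 0 0 50;0 0 0 0 0 0 50;0 0 0 0 0 0 0;0 0 0 0 0 0 0;0 0 0 0 0 0 0;0 0 0 0 0 0 0"

```text
time: 5.05
position: [0.5218, 0.1446, 0.0393]
eef_rot: [3.141, -0.0, 1.58]
contact_force: [0.0, 1.4, 3.8]
opening: 0.0158
```

Request:
drive_tool:
  targets: "-0.6 0 0 0 0 0 0;-0.8 0 0 0 0 0 0;-0.8 0 0 0 0 0 0;-0.8 0 0 0 0 0 0;-0.8 0 0 0 0 0 0;-0.8 0 0 0 0 0 0;-0.8 0 0 0 0 0 0;-0.3 0 0 0 0 0 0;0 0 0 0 0 0 0;0 0 0 0 0 0 0"

```text
time: 6.3
position: [0.4687, 0.1447, 0.0392]
eef_rot: [3.133, -0.001, 1.579]
contact_force: [9.6, -0.3, 0.2]
opening: 0.0155
```

Request:
drive_tool:
  targets: "-0.4 0 0 0 0 0 0;0 0 0 0 0 0 0;0 0 0 0 0 0 0"

```text
time: 6.68
position: [0.4687, 0.1448, 0.0392]
eef_rot: [3.125, -0.002, 1.578]
contact_force: [16.5, -1.3, -5.3]
opening: 0.0158
```

Request:
drive_tool:
  targets: "0.7 0 0 0 0 0 0;0 0 0 0 0 0 50;0 0 0 0 0 0 50;0 0 0 0 0 0 50;0 0 3 0 0 0 50;0 0 4 0 0 0 50;2 2 2 0 0 0 50;4 2.5 0 0 0 0 50;4 1 0 0 0 0 50;3 0 0 0 0 0 50;0 0 0 0 0 0 50;0 0 0 0 0 0 50"

```text
time: 8.18
position: [0.5954, 0.1993, 0.1281]
eef_rot: [-3.139, 0.001, 1.581]
contact_force: [-0.6, -0.1, -0.0]
opening: 0.0439
```

```bash
python3 - <<'E'
from h import *
s=observe(); print(s['time'],s['position'],np.degrees(s['eef_rot']),s['opening'])
im=camera('side'); crop('side',im,'pics/side_1.png',150,110,140,110,5)
im=camera('top'); crop('top',im,'pics/top_1.png',140,160,125,110,5)
for c in('side','top'):
  for q in('keeper1_mid','keeper2_mid','gate_grip'): print(c,q,lm(c,q))
E
```

```text
8.175 [0.59541437 0.19933498 0.12812728] [-1.79829692e+02  3.25317953e-02  9.05953287e+01] 0.043876040670986965
side keeper1_mid [(0.52, [0.5953, 0.2012, 0.0454]), (0.24, [0.6529, -0.0948, 0.0312])]
side keeper2_mid [(0.58, [0.597, 0.2816, 0.0428])]
side gate_grip [(0.53, [0.4692, 0.1478, 0.0507])]
top keeper1_mid [(0.61, [0.5957, 0.2003, 0.0394])]
top keeper2_mid []
top gate_grip [(0.61, [0.4673, 0.1453, 0.0477])]
```

View pics/side_1.png

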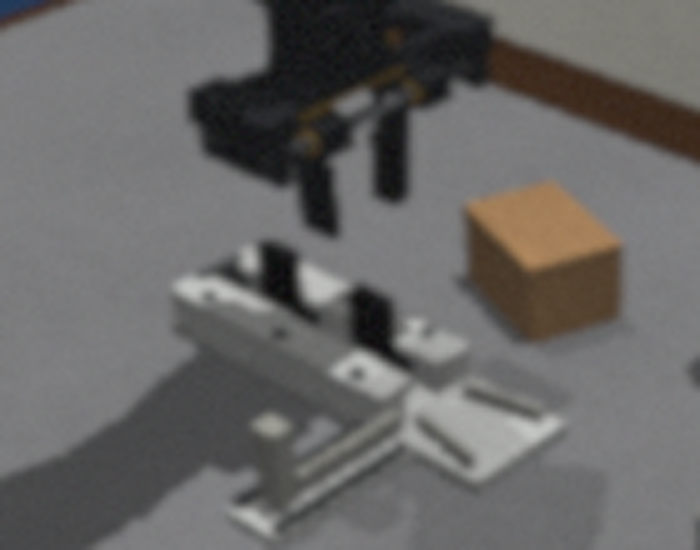

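View pics/top_1.png

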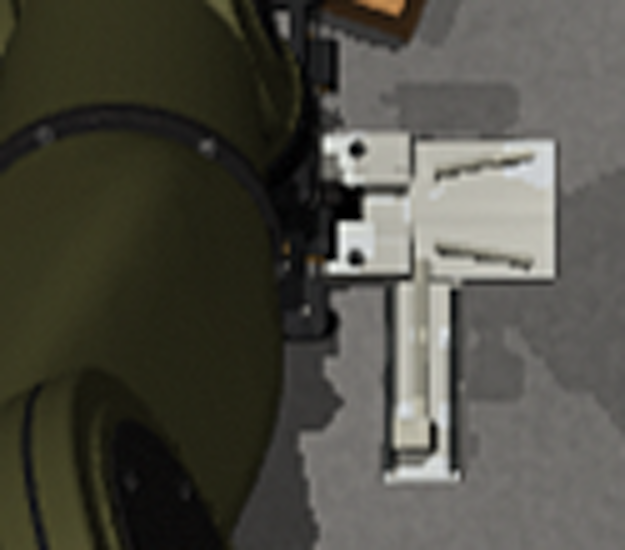

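Request:
drive_tool:
  targets: "0.3 0.1 -3 0 0 0 50;0 0 -3 0 0 0 50;0 0 -2 0 0 0 50;0 0 -0.8 0 0 0 50;0 0 0 0 0 0 50;0 0 0 0 0 0 0;0 0 0 0 0 0 0;0 0 0 0 0 0 0;0 0 0 0 0 0 0"

```text
time: 9.7
position: [0.6005, 0.2006, 0.0409]
eef_rot: [3.141, -0.0, 1.581]
contact_force: [0.4, 0.1, -0.3]
opening: 0.0137
```

Request:
drive_tool:
  targets: "0 -0.5 0 0 0 0 0;0 -1 0 0 0 0 0;0 -1.5 0 0 0 0 0;0 -1.5 0 0 0 0 0;0 -1.5 0 0 0 0 0;0 -1.5 0 0 0 0 0;0 -1.5 0 0 0 0 0;0 -1.0 0 0 0 0 0;0 -0.5 0 0 0 0 0;0 0 0 0 0 0 0;0 0 0 0 0 0 0"

```text
time: 11.08
position: [0.6005, 0.0962, 0.0408]
eef_rot: [3.141, -0.0, 1.582]
contact_force: [-0.8, -0.2, -0.1]
opening: 0.0139
```

Request:
drive_tool:
  targets: "0 0 2 0 0 0 0;0 0 4 0 0 0 0;0 -1 4 0 0 0 0;-0.5 -4 0 0 0 0 0;-0.5 -5 0 0 0 0 0;-0.6 -5 0 0 0 0 0;-0.6 -5 0 0 0 0 0;-0.6 -5 0 0 0 0 0;-0.6 -5 0 0 0 0 0;-0.6 -5 0 0 0 0 0;-0.6 -5 0 0 0 0 0;-0.6 -3.7 0 0 0 0 0"

```text
time: 12.58
position: [0.548, -0.3443, 0.1423]
eef_rot: [3.14, 0.002, 1.579]
contact_force: [-0.8, -0.3, 0.5]
opening: 0.0138
```

Request:
drive_tool:
  targets: "0 0 0 0 0 0 0;0 0 0 0 0 0 0;0 0 -3 0 0 0 0;0 0 -3 0 0 0 0"

```text
time: 13.08
position: [0.55, -0.3389, 0.081]
eef_rot: [3.14, -0.001, 1.584]
contact_force: [-0.1, -0.1, -0.6]
opening: 0.0137
```

```bash
python3 - <<'E'
from h import *
s=observe(); print(s['time'],s['position'],np.degrees(s['eef_rot']),s['opening'])
im=camera('side'); crop('side',im,'pics/side_2.png',270,170,160,150,4)
im=camera('top'); crop('top',im,'pics/top_2.png',280,150,160,120,4)
for c in('side','top'):
  print(lm(c,'tray'),lm(c,'keeper1_mid'))
E
```

```text
13.075 [ 0.54998464 -0.3389348   0.08103064] [ 1.79892263e+02 -4.81186477e-02  9.07709578e+01] 0.013669995518966308
[] [(0.58, [0.548, -0.3379, 0.0834])]
[(0.57, [0.5151, -0.3461, 0.0]), (0.44, [0.6037, 0.1092, 0.0037])] [(0.61, [0.5435, -0.3382, 0.0744])]
```

View pics/side_2.png

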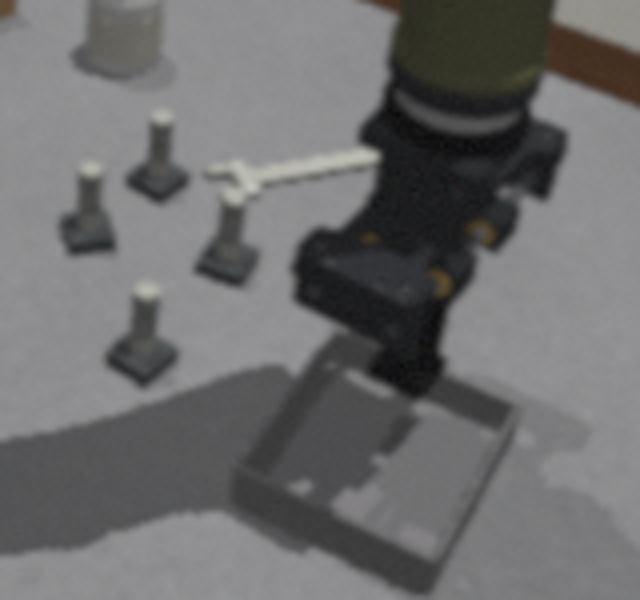

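View pics/top_2.png

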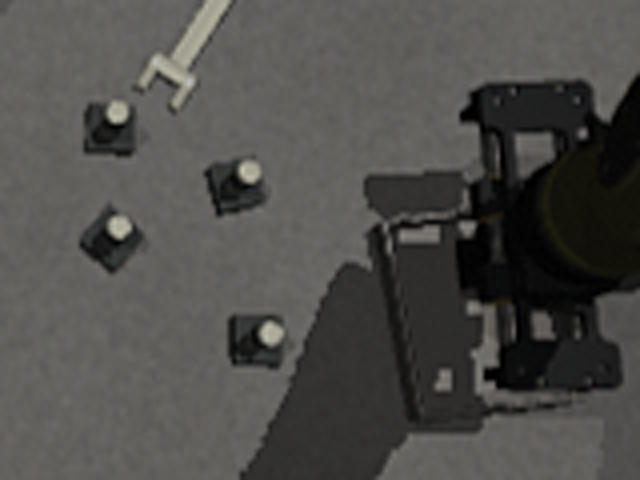

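Request:
drive_tool:
  targets: "-0.2 -0.2 -2 0 0 0 0;0 0 -1.6 0 0 0 0;0 0 -0.8 0 0 0 0;0 0 0 0 0 0 0;0 0 0 0 0 0 40;0 0 0 0 0 0 40;0 0 0 0 0 0 40;0 0 4 0 0 0 40;0 0 4 0 0 0 40;0 0 3 0 0 0 50;0 0 0 0 0 0 50"

```text
time: 14.75
position: [0.5481, -0.3445, 0.1495]
eef_rot: [3.137, 0.003, 1.581]
contact_force: [-0.7, -0.8, 0.6]
opening: 0.044
```

```bash
python3 - <<'E'
from h import *
s=observe(); print(s['time'],s['position'],np.degrees(s['eef_rot']),s['opening'])
im=camera('side'); crop('side',im,'pics/side_3.png',270,170,160,150,4)
print(lm('side','keeper1_mid'))
E
```

```text
14.75 [ 0.54805032 -0.34447366  0.14946909] [1.79711915e+02 1.63534460e-01 9.05669074e+01] 0.04401513058238118
[(0.71, [0.5465, -0.3412, 0.0378])]
```

View pics/side_3.png

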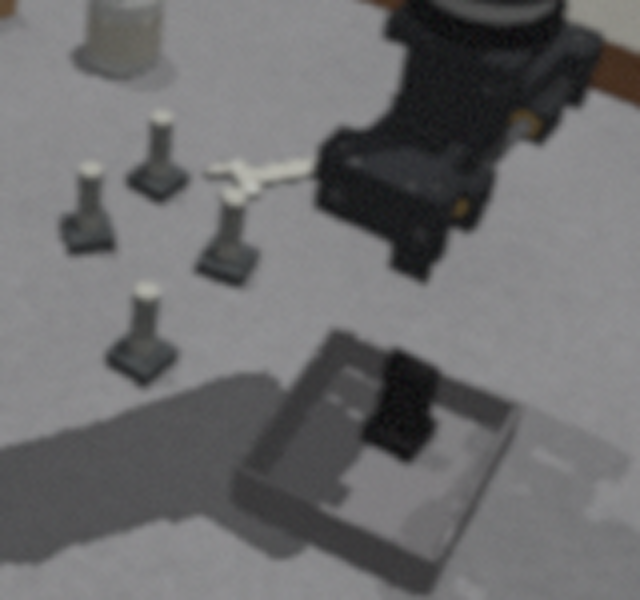

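Request:
drive_tool:
  targets: "0.4 5.2 0 0 0 0 50;0.5 5.2 0 0 0 0 50;0.5 5.2 0 0 0 0 50;0.5 5.2 0 0 0 0 50;0.5 5.2 0 0 0 0 50;0.4 5.2 0 0 0 0 50;0.4 5.2 0 0 0 0 50;0.4 5.2 0 0 0 0 50;0.4 5.2 0 0 0 0 50;0.4 5.2 0 0 0 0 50;0.4 5.2 0 0 0 0 50;0.4 5.2 0 0 0 0 50"

```text
time: 16.35
position: [0.5974, 0.2817, 0.1448]
eef_rot: [-3.139, 0.002, 1.581]
contact_force: [0.8, 0.0, -0.6]
opening: 0.044
```

Request:
drive_tool:
  targets: "0 0 0 0 0 0 50;0 0 0 0 0 0 50;0 0 0 0 0 0 50"

```text
time: 16.73
position: [0.5985, 0.278, 0.1461]
eef_rot: [-3.141, 0.002, 1.578]
contact_force: [0.3, 0.1, 0.5]
opening: 0.044
```

```bash
python3 - <<'E'
from h import *
s=observe(); print(s['time'],s['position'],np.degrees(s['eef_rot']),s['opening'])
im=camera('side'); crop('side',im,'pics/side_4.png',150,90,140,130,5)
print(lm('side','keeper2_mid'))
E
```

```text
16.725 [0.59847152 0.27798215 0.14605813] [-1.79940902e+02  1.26224199e-01  9.04242482e+01] 0.0439676109329422
[(0.42, [0.5981, 0.2859, 0.0392])]
```

View pics/side_4.png

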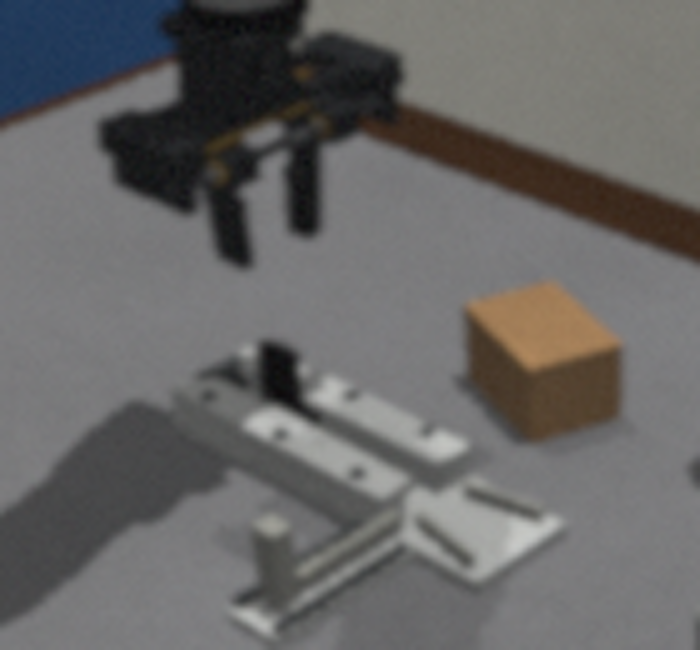

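Keeper 2 stands alone in the slot, and the gate is open. I'll grasp it at y≈0.284.

Request:
drive_tool:
  targets: "0.1 0.6 -3 0 0 0 50;0 0 -3 0 0 0 50;0 0 -3 0 0 0 50;0 0 -1.5 0 0 0 50;0 0 0 0 0 0 50;0 0 0 0 0 0 0;0 0 0 0 0 0 0;0 0 0 0 0 0 0;0 0 0 0 0 0 0"

```text
time: 17.95
position: [0.5996, 0.2868, 0.0423]
eef_rot: [3.141, -0.0, 1.581]
contact_force: [0.1, 0.4, 1.9]
opening: 0.0142
```

Request:
drive_tool:
  targets: "0 -1 0 0 0 0 0;0 -2 0 0 0 0 0;0 -2 0 0 0 0 0;0 -2 0 0 0 0 0;0 -2 0 0 0 0 0;0 -2 0 0 0 0 0;0 -2 0 0 0 0 0;0 -2 0 0 0 0 0;0 -2 0 0 0 0 0;0 -1.5 0 0 0 0 0;0 -0.5 0 0 0 0 0;0 0 0 0 0 0 0"

```text
time: 19.45
position: [0.5994, 0.0932, 0.0423]
eef_rot: [3.141, 0.002, 1.578]
contact_force: [-0.5, 0.5, 6.0]
opening: 0.0136
```

Request:
drive_tool:
  targets: "0 0 2 0 0 0 0;0 0 4 0 0 0 0;0 -1 4 0 0 0 0;-1.3 -5 0 0 0 0 0;-1.3 -5 0 0 0 0 0;-1.3 -5 0 0 0 0 0;-1.3 -5 0 0 0 0 0;-1.3 -5 0 0 0 0 0;-1.3 -5 0 0 0 0 0;-1.3 -5 0 0 0 0 0;-1.3 -5 0 0 0 0 0;-1 -3.6 0 0 0 0 0"

```text
time: 20.95
position: [0.4821, -0.3535, 0.1423]
eef_rot: [-3.139, 0.002, 1.577]
contact_force: [-0.0, 0.2, -0.5]
opening: 0.0138
```

Request:
drive_tool:
  targets: "0 0 0 0 0 0 0;0 0 -2 0 0 0 0;0 0 -3 0 0 0 0;0 0 0 0 0 0 0"

```text
time: 21.45
position: [0.4834, -0.3479, 0.0904]
eef_rot: [-3.137, -0.003, 1.582]
contact_force: [-0.8, 0.4, -0.6]
opening: 0.0139
```

```bash
python3 - <<'E'
from h import *
s=observe(); print(s['time'],s['position'],np.degrees(s['eef_rot']),s['opening'])
im=camera('side'); crop('side',im,'pics/side_5.png',270,170,160,150,4)
E
```

```text
21.45 [ 0.48343685 -0.34786226  0.09041751] [-1.79735002e+02 -1.63658205e-01  9.06239254e+01] 0.013865094330188633
```

View pics/side_5.png

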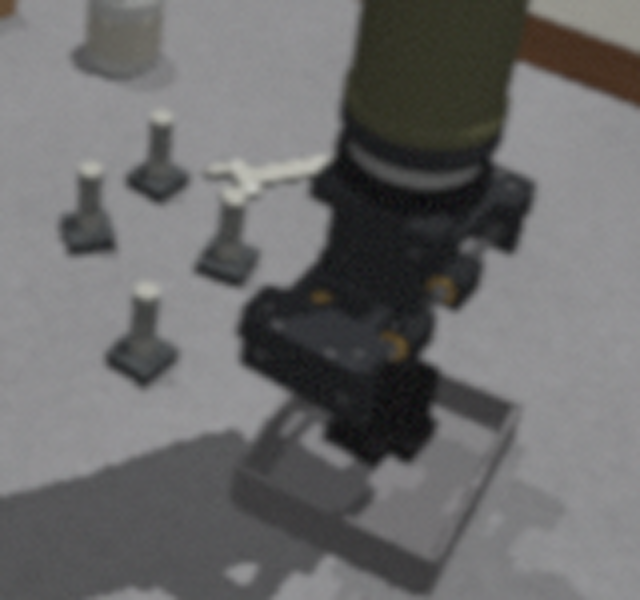

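Request:
drive_tool:
  targets: "0.1 -0.4 -2 0 0 0 0;0 0 -2 0 0 0 0;0 0 -1.2 0 0 0 0;0 0 0 0 0 0 0;0 0 0 0 0 0 40;0 0 0 0 0 0 40;0 0 0 0 0 0 40;0 0 4 0 0 0 40;0 0 4 0 0 0 40;0 2 4 0 0 0 50;0 5 0 0 0 0 50;0 5 0 0 0 0 50"

```text
time: 23.0
position: [0.4869, -0.2327, 0.1608]
eef_rot: [3.139, 0.001, 1.58]
contact_force: [0.9, 0.1, 0.1]
opening: 0.0437
```

```bash
cat > fit.py <<'E'
from h import *
import sys
from scipy.optimize import minimize
def bolt_sil(c,x,y,yaw,sh,z0=0,S=4):
    m=np.zeros((384*1,512*1),np.uint8)
    fp=np.vstack([rect((x,y),yaw,-.017,.017,-.017,.017,z) for z in(z0,z0+.012)])
    t=np.linspace(0,2*np.pi,16,endpoint=False)
    st=np.vstack([np.c_[x+.008*np.cos(t),y+.008*np.sin(t),0*t+z] for z in(z0+.012,z0+.062)])
    big=None
    out=[]
    for P in(fp,st): out.append(cv2.convexHull(proj(c,P).astype(np.float32)))
    return out
def raster(polys,x0,y0,w,h,S=6):
    m=np.zeros((h*S,w*S),np.uint8)
    for p in polys: cv2.fillPoly(m,[np.round((p-[x0,y0]+.5)*S*16-8).astype(int)],1,shift=4)
    return cv2.resize(m.astype(np.float32),(w,h),interpolation=cv2.INTER_AREA)
if __name__=='__main__':
    cams=sys.argv[1].split(','); ims={c:camera(c) for c in cams}
    print(observe()['time'])
    for c in cams: cv2.imwrite(f'pics/{c}_fit{observe()["time"]:.1f}.png',ims[c])
    masks=[]
    for c in cams:
        for i in range(1,6):
            for d in masks_of(c,f'bolt{i}_mid'):
                if d['confidence']>.35: masks.append((c,i,d['confidence'],d['pixels']))
    for i in range(1,6):
        pos=[lm(c,f'bolt{i}_mid') for c in cams]; P=[np.array(p[0][1]) for p in pos if p and p[0][0]>.4]
        print(i,pos,end=' ')
        if not P: print(); continue
        p0=np.mean(P,0)
        ms=[]
        for c in cams:
            u=proj(c,p0)[0]
            for cc,j,cf,m in masks:
                if cc!=c: continue
                yy,xx=np.nonzero(m)
                if len(xx) and len(xx)<900 and np.hypot(xx.mean()-u[0],yy.mean()-u[1])<8: ms.append((c,m)); break
        if not ms: print('no mask'); continue
        def cost(v):
            e=0
            for k,(c,m) in enumerate(ms):
                u=proj(c,p0)[0].astype(int); x0,y0=u-25
                r=raster(bolt_sil(c,v[0],v[1],v[2],None),x0,y0,50,50); mm=m[y0:y0+50,x0:x0+50].astype(float)
                e+=np.abs(r-mm).sum()/mm.sum()
            return e/len(ms)
        best=min((minimize(cost,[p0[0],p0[1],a],method='Nelder-Mead',options=dict(initial_simplex=[[p0[0],p0[1],a],[p0[0]+.004,p0[1],a],[p0[0],p0[1]+.004,a],[p0[0],p0[1],a+.3]],maxiter=80)) for a in(-.6,-.2,.2,.6)),key=lambda r:r.fun)
        print('FIT',[c for c,_ in ms],np.round(best.x[:2],4),round(np.degrees((best.x[2]+np.pi/4)%(np.pi/2)-np.pi/4),1),'cost',round(best.fun,3))
E
python3 fit.py side,top; python3 - <<'E'
from h import *
s=observe(); print(s['time'],s['position'],np.degrees(s['eef_rot']),s['opening'])
im=camera('side'); cv2.imwrite('pics/side_6.png',im[100:330,120:460].repeat(2,0).repeat(2,1))
for q in('keeper1_mid','keeper2_mid','tray'):print(lm('side',q))
E
```

```text
23.1
1 [[(0.52, [0.5009, -0.1934, 0.0306]), (0.19, [0.465, 0.1439, 0.0507])], [(0.63, [0.7498, 0.1878, -0.0016]), (0.55, [0.4966, -0.1917, 0.029])]] no mask
2 [[(0.57, [0.6093, -0.1851, 0.0347])], [(0.72, [0.6112, -0.1854, 0.0284])]] FIT ['side', 'top'] [ 0.6087 -0.1823] 13.0 cost 0.202
3 [[], [(0.21, [0.6507, -0.0938, 0.0326])]] 
4 [[(0.48, [0.5751, -0.0923, 0.0304])], [(0.57, [0.5704, -0.0911, 0.0326]), (0.16, [0.4697, 0.1464, 0.0498])]] FIT ['side', 'top'] [ 0.5705 -0.0926] 40.9 cost 0.286
5 [[(0.66, [0.6025, 0.2408, 0.0133])], [(0.7, [0.6517, -0.0925, 0.0346]), (0.38, [0.6, 0.2165, 0.0013])]] no mask
24.1 [ 0.48647184 -0.2334227   0.15976716] [ 1.79992149e+02 -1.53303094e-03  9.05841656e+01] 0.04419897105032525
[(0.57, [0.392, 0.4089, 0.0031]), (0.56, [0.5464, -0.3447, 0.035]), (0.15, [0.7799, -0.1977, 0.0029])]
[(0.91, [0.4838, -0.3552, 0.0357])]
[(0.6, [0.5167, -0.3463, -0.0025])]
```

View pics/side_6.png

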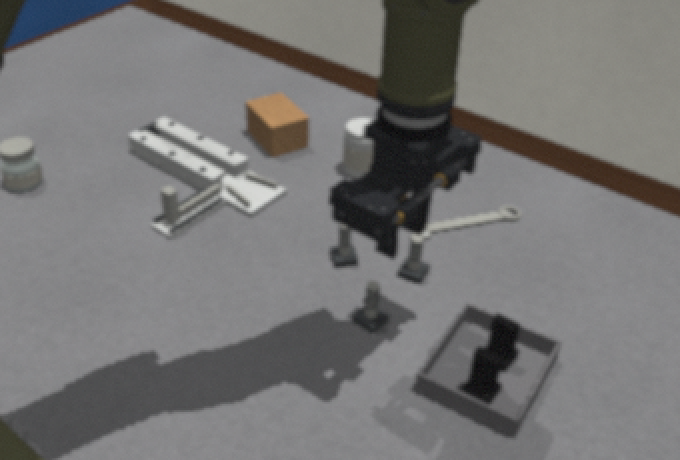

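```bash
python3 - <<'E'
from h import *
for n,p in dict(b1=(404,480),b2=(371,194),b4=(137,288),b5=(140,90)).items():
    print(n,ray('top',(np.array(p)+.5)/7-.5+[290,165],.062).round(4))
im=cv2.imread('pics/side0.png');crop('side',im,'pics/sb.png',275,185,75,85,8)
E
```

```text
b1 [ 0.498  -0.1916  0.062 ]
b2 [ 0.6096 -0.1843  0.062 ]
b4 [ 0.5738 -0.092   0.062 ]
b5 [ 0.6526 -0.0957  0.062 ]
```

View pics/sb.png

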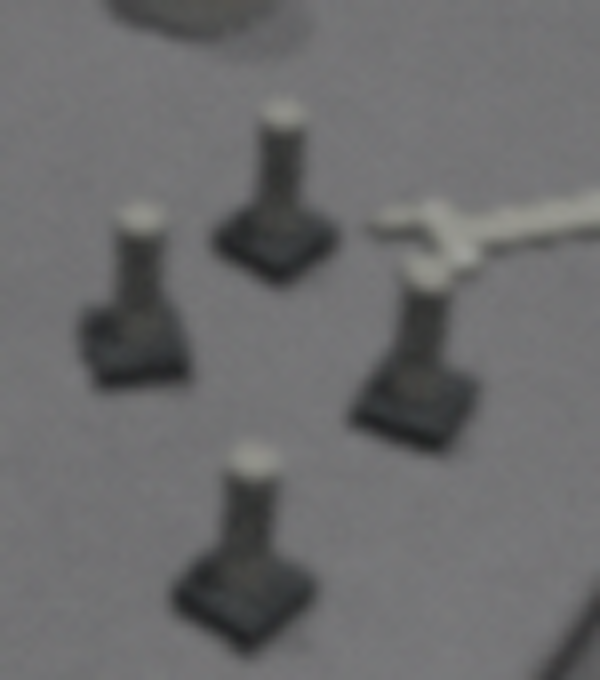

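Request:
drive_tool:
  targets: "1.2 4.1 -3 0 0 0 50;0 0 -3 0 0 0 50;0 0 0 0 0 0 50;0 0 0 0 0 0 50"

```text
time: 24.8
position: [0.4986, -0.1934, 0.1005]
eef_rot: [3.141, 0.001, 1.58]
contact_force: [-0.2, -0.2, -0.5]
opening: 0.0442
```

```bash
python3 - <<'E'
from h import *
s=observe(); print(s['time'],s['position'],np.degrees(s['eef_rot']),s['opening'])
im=camera('side'); crop('side',im,'pics/side_7.png',275,165,110,110,6)
E
```

```text
24.8 [ 0.49864494 -0.19335257  0.1004806 ] [1.79953529e+02 4.78619600e-02 9.05175791e+01] 0.044206907405031415
```

View pics/side_7.png

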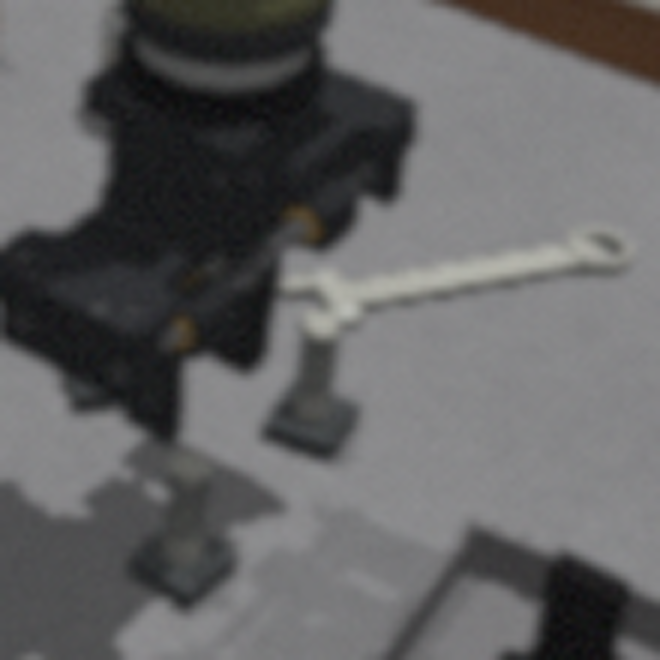

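Request:
drive_tool:
  targets: "0 0.1 -3 0 0 0 50;0 0 -2.5 0 0 0 50;0 0 -1.3 0 0 0 50;0 0 0 0 0 0 50;0 0 0 0 0 0 0;0 0 0 0 0 0 0;0 0 0 0 0 0 0;0 0 0 0 0 0 0"

```text
time: 25.85
position: [0.4991, -0.1916, 0.0322]
eef_rot: [3.14, 0.0, 1.581]
contact_force: [1.1, -0.3, 1.7]
opening: 0.0149
```

Request:
drive_tool:
  targets: "0 0 2 0 0 0 0;0 0 4 0 0 0 0;0 0 4 0 0 0 0;1 3 0 0 0 0 0;1.5 4 0 0 0 0 0;1.5 4.5 0 0 0 0 0;1.5 4.5 0 0 0 0 0;1.5 4.5 0 0 0 0 0;1.5 4.5 0 0 0 0 0;1.5 4.1 0 0 0 0 0;0 0 0 0 0 0 0;0 0 0 0 0 0 0"

```text
time: 27.35
position: [0.5975, 0.0984, 0.1312]
eef_rot: [-3.14, 0.002, 1.581]
contact_force: [0.0, -1.3, -1.9]
opening: 0.0152
```

```bash
cat > look.py <<'E'
from h import *
import sys
n=sys.argv[1]; s=observe(); print(s['time'],s['position'].round(4),np.degrees(s['eef_rot']).round(2),s['opening'].round(4),s['contact_force'].round(1))
im=camera('side'); crop('side',im,f'pics/s{n}.png',*map(int,sys.argv[2:7]))
E
python3 look.py 8 185 120 120 110 6
```

```text
Traceback (most recent call last):
  File "look.py", line 3, in <module>
    n=sys.argv[1]; s=observe(); print(s['time'],s['position'].round(4),np.degrees(s['eef_rot']).round(2),s['opening'].round(4),s['contact_force'].round(1))
                                                                                                         ^^^^^^^^^^^^^^^^^^
AttributeError: 'float' object has no attribute 'round'
```

```bash
sed -i "s/s\['opening'\].round(4)/round(s['opening'],4)/" look.py
python3 look.py 8 185 120 120 110 6
```

```text
27.35 [0.5975 0.0984 0.1312] [-1.799e+02  9.000e-02  9.056e+01] 0.0152 [ 0.  -1.3 -1.9]
```

View pics/s8.png

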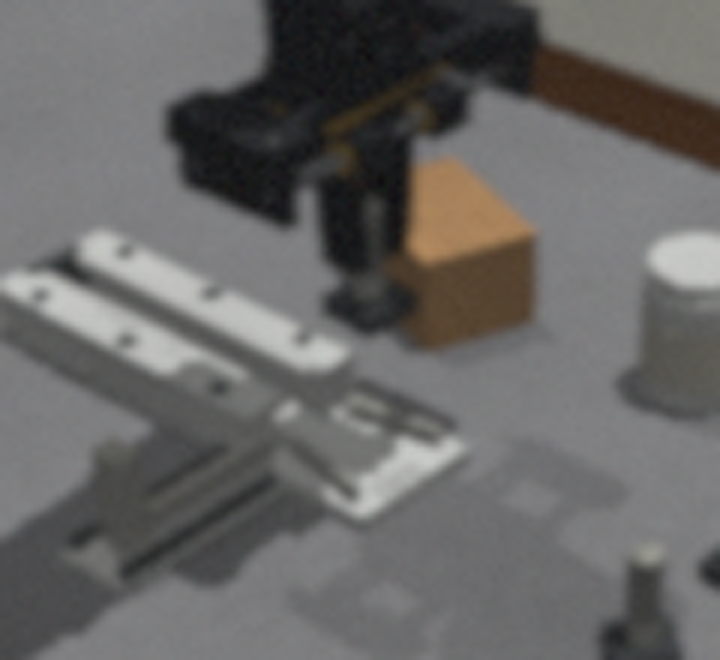

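Request:
drive_tool:
  targets: "0.1 0 -3 0 0 0 0;0 0 -3 0 0 0 0;0 0 -2 0 0 0 0;0 0 -0.7 0 0 0 0;0 0 0 0 0 0 0;0 0 0 0 0 0 0"

```text
time: 28.15
position: [0.6002, 0.0995, 0.0457]
eef_rot: [3.14, -0.0, 1.581]
contact_force: [0.2, -0.4, -2.2]
opening: 0.0147
```

```bash
python3 look.py 9 185 120 120 110 6
```

```text
28.15 [0.6002 0.0995 0.0457] [ 1.799e+02 -2.000e-02  9.057e+01] 0.0147 [ 0.2 -0.4 -2.2]
```

View pics/s9.png

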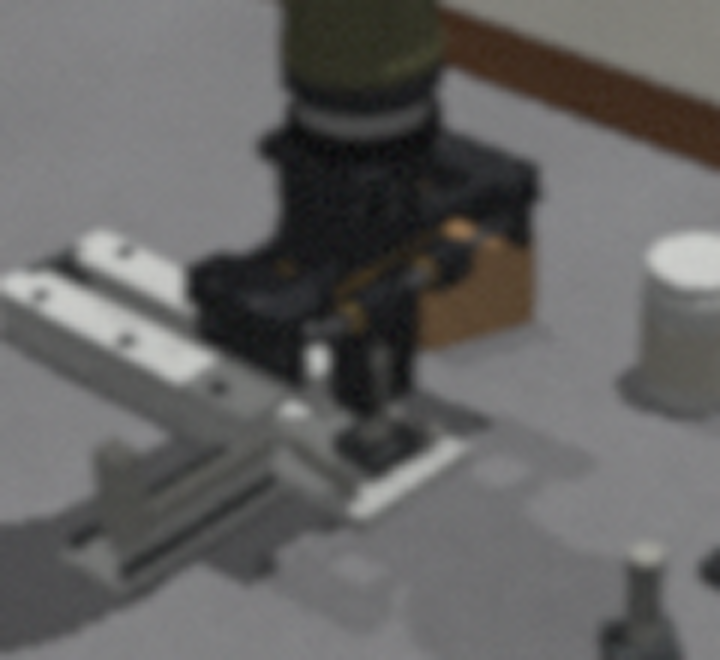

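Request:
drive_tool:
  targets: "0 0 -0.25 0 0 0 0;0 0 0 0 0 0 0;0 0.5 0 0 0 0 0;0 1 0 0 0 0 0;0 1 0 0 0 0 0;0 1 0 0 0 0 0;0 1 0 0 0 0 0;0 0 0 0 0 0 0"

```text
time: 29.2
position: [0.5995, 0.1466, 0.0423]
eef_rot: [3.141, -0.002, 1.583]
contact_force: [0.4, 0.1, -1.6]
opening: 0.0151
```

```bash
python3 look.py 10 185 120 120 110 6
```

```text
29.2 [0.5995 0.1466 0.0423] [ 1.7996e+02 -9.0000e-02  9.0700e+01] 0.0151 [ 0.4  0.1 -1.6]
```

View pics/s10.png

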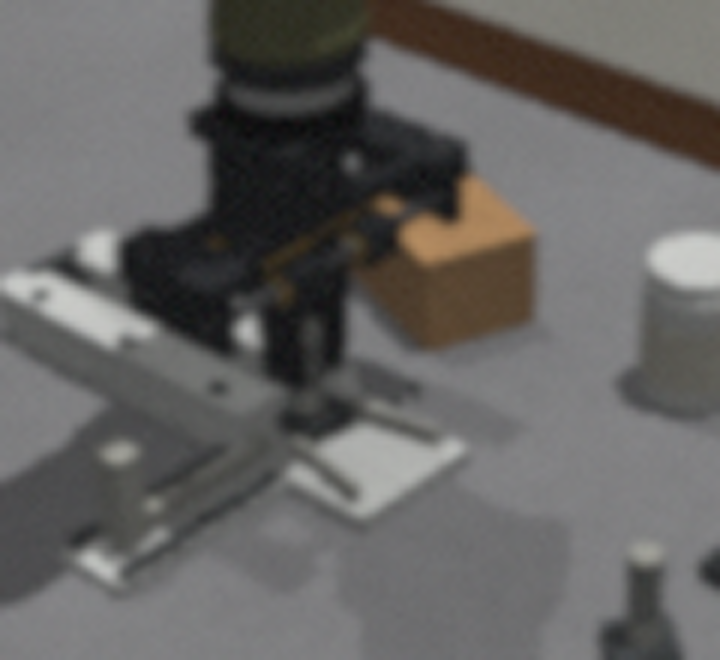

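Request:
drive_tool:
  targets: "0 1 0 0 0 0 0;0 1.5 0 0 0 0 0;0 1.5 0 0 0 0 0;0 1.5 0 0 0 0 0;0 1.5 0 0 0 0 0;0 1.5 0 0 0 0 0;0 1.5 0 0 0 0 0;0 1.5 0 0 0 0 0;0 1.5 0 0 0 0 0;0 1.5 0 0 0 0 0;0 1.5 0 0 0 0 0;0 0 0 0 0 0 0"

```text
time: 30.75
position: [0.5983, 0.3089, 0.0421]
eef_rot: [-3.141, -0.003, 1.585]
contact_force: [-0.5, 0.1, 0.4]
opening: 0.0003
```

```bash
python3 look.py 11 165 100 120 110 6
```

```text
30.75 [0.5983 0.3089 0.0421] [-179.99   -0.19   90.84] 0.0003 [-0.5  0.1  0.4]
```

View pics/s11.png

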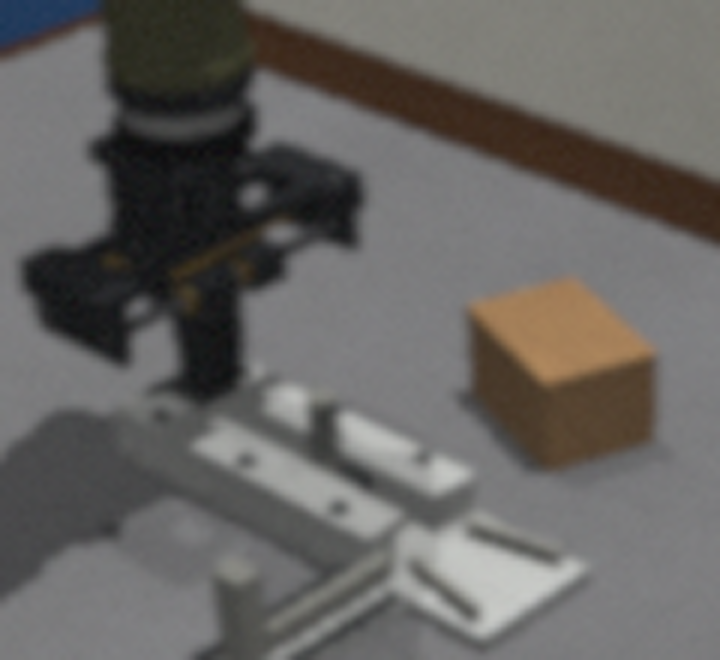

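```bash
python3 - <<'E'
from h import *
print(ray('side',np.array((321.5,406))/6-.5+[165,100],.072))
print(lm('side','bolt1_mid'),lm('side','bolt3_mid'))
E
```

```text
[0.59342229 0.21690361 0.072     ]
[(0.47, [0.603, 0.2198, 0.038])] [(0.4, [0.7674, 0.0243, -0.0001])]
```

Request:
drive_tool:
  targets: "0 0 3 0 0 0 0;0 0 4 0 0 0 50;0 0 0 0 0 0 50;0 0 0 0 0 0 50"

```text
time: 31.4
position: [0.5991, 0.3037, 0.1118]
eef_rot: [-3.141, 0.001, 1.58]
contact_force: [-0.2, -0.4, -1.1]
opening: 0.0285
```

Request:
drive_tool:
  targets: "0 -3 0 0 0 0 50;0 -3 0 0 0 0 50;0 -2.5 0 0 0 0 50;0 0 0 0 0 0 50;0 0 0 0 0 0 50"

```text
time: 32.02
position: [0.5988, 0.221, 0.1115]
eef_rot: [-3.14, -0.001, 1.582]
contact_force: [0.8, 1.1, 0.1]
opening: 0.044
```

```bash
python3 look.py 12 165 100 120 110 6
```

```text
32.025 [0.5988 0.221  0.1115] [-1.7993e+02 -6.0000e-02  9.0640e+01] 0.044 [0.8 1.1 0.1]
```

View pics/s12.png

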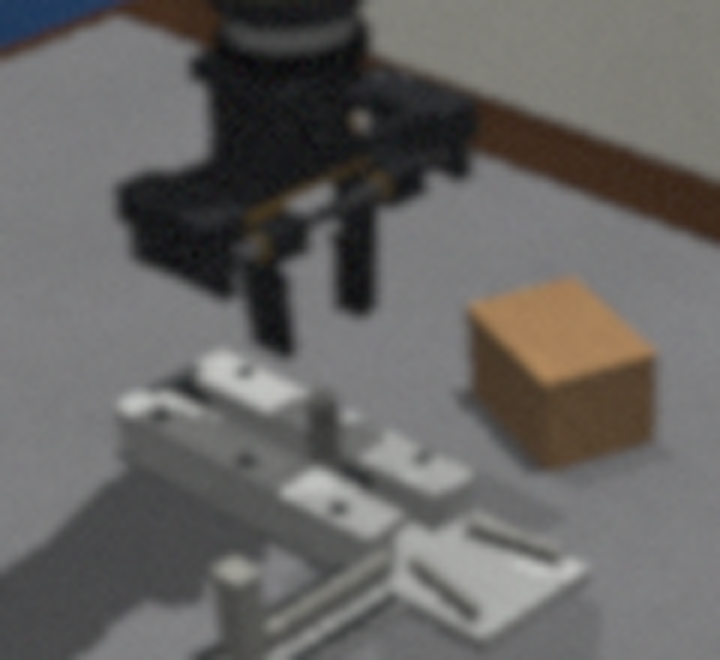

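Request:
drive_tool:
  targets: "0 -0.2 -3 0 0 0 50;0 0 -3 0 0 0 50;0 0 -0.9 0 0 0 50;0 0 0 0 0 0 50;0 0 0 0 0 0 0;0 0 0 0 0 0 0;0 0 0 0 0 0 0;0 0 0 0 0 0 0"

```text
time: 33.08
position: [0.5997, 0.2177, 0.0439]
eef_rot: [3.141, -0.0, 1.581]
contact_force: [-1.1, -0.8, 2.6]
opening: 0.0153
```

Request:
drive_tool:
  targets: "0 1 0 0 0 0 0;0 1.5 0 0 0 0 0;0 1.5 0 0 0 0 0;0 1.5 0 0 0 0 0;0 1.5 0 0 0 0 0;0 1.5 0 0 0 0 0;0 0.8 0 0 0 0 0;0 0 0 0 0 0 0"

```text
time: 34.08
position: [0.5989, 0.3125, 0.0431]
eef_rot: [-3.142, -0.001, 1.583]
contact_force: [0.1, 1.2, 0.2]
opening: 0.0004
```

```bash
python3 look.py 13 165 100 120 110 6
```

```text
34.075 [0.5989 0.3125 0.0431] [-1.800e+02 -7.000e-02  9.072e+01] 0.0004 [0.1 1.2 0.2]
```

View pics/s13.png

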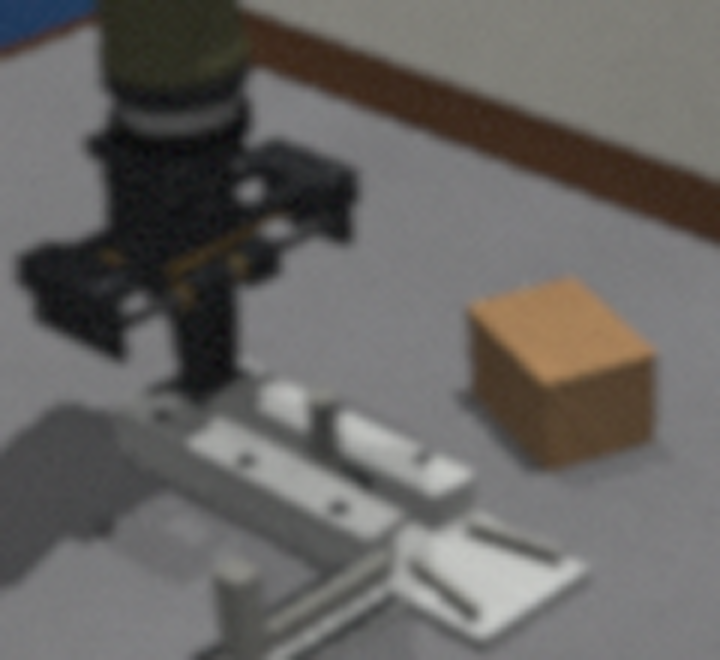

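Request:
drive_tool:
  targets: "0 0 3 0 0 0 0;0 0 4 0 0 0 50;0 -3 2 0 0 0 50;0 -5 0 0 0 0 50;0 -5 0 0 0 0 50;0 -5 0 0 0 0 50;0 -5 0 0 0 0 50;0 -5 0 0 0 0 50;0 0 0 0 0 0 50;0 0 0 0 0 0 50"

```text
time: 35.38
position: [0.5993, 0.0308, 0.1333]
eef_rot: [-3.142, -0.001, 1.58]
contact_force: [-0.8, -0.4, -0.8]
opening: 0.0441
```

```bash
python3 look.py 14 165 120 120 110 6; python3 - <<'E'
from h import *
im=camera('top'); crop('top',im,'pics/top_14.png',140,165,125,90,6)
for c in('side','top'):
  for i in range(1,6): print(c,i,lm(c,f'bolt{i}_mid'))
E
```

```text
35.375 [0.5993 0.0308 0.1333] [-1.800e+02 -5.000e-02  9.055e+01] 0.0441 [-0.8 -0.4 -0.8]
side 1 [(0.51, [0.6026, 0.2221, 0.0401]), (0.31, [0.7681, 0.0288, -0.0016])]
side 2 [(0.63, [0.6124, -0.1827, 0.0348]), (0.49, [0.4661, 0.1462, 0.0526])]
side 3 []
side 4 [(0.46, [0.5765, -0.0907, 0.0309])]
side 5 [(0.49, [0.6536, -0.0949, 0.0303]), (0.28, [0.5745, -0.0919, 0.0324]), (0.25, [0.7803, -0.1995, 0.0021])]
top 1 []
top 2 [(0.63, [0.6107, -0.1837, 0.0269])]
top 3 [(0.57, [0.5722, -0.0937, 0.0324])]
top 4 [(0.53, [0.6116, -0.1832, 0.0304]), (0.5, [0.5744, -0.0923, 0.0334])]
top 5 [(0.71, [0.6515, -0.0941, 0.0327])]
```

View pics/s14.png

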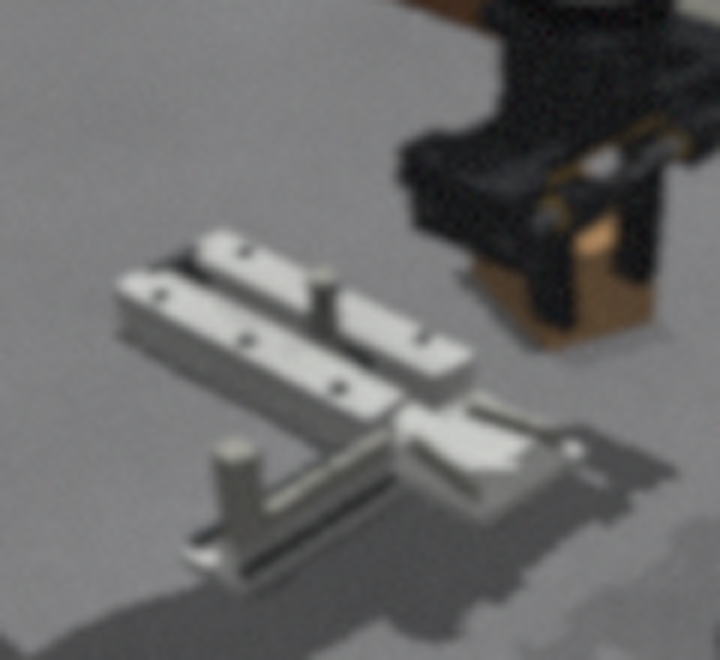

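View pics/top_14.png

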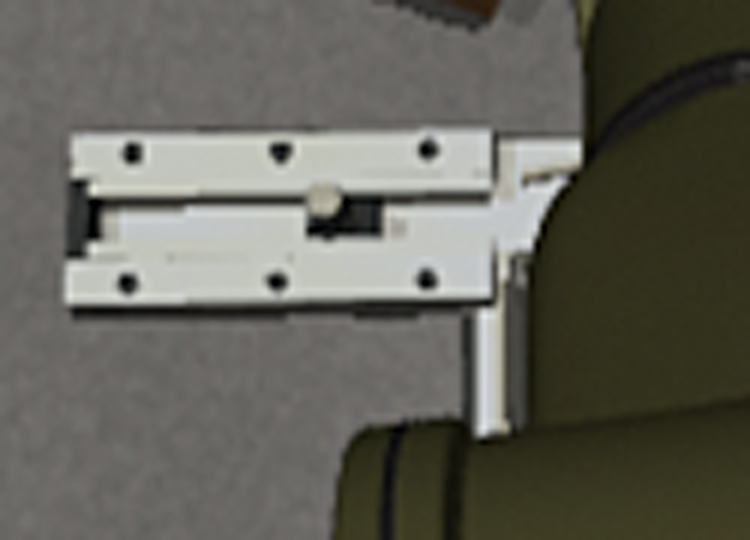

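```bash
python3 - <<'E'
from h import *
print(ray('top',np.array((325.5,199))/6-.5+[140,165],.072))
print(ray('top',np.array((307,220))/6-.5+[140,165],.022),ray('top',np.array((382,220))/6-.5+[140,165],.022))
im=cv2.imread('pics/top_14.png'); cv2.imwrite('pics/z.png',cv2.resize(im[150:270,260:420],None,fx=4,fy=4,interpolation=cv2.INTER_CUBIC))
print(ray('side',np.array((321.5,280))/6-.5+[165,120],.072))
E
```

```text
[0.59874159 0.22159895 0.072     ]
[0.59758079 0.23956589 0.022     ] [0.59707794 0.20390562 0.022     ]
[0.59760288 0.22127385 0.072     ]
```

View pics/z.png

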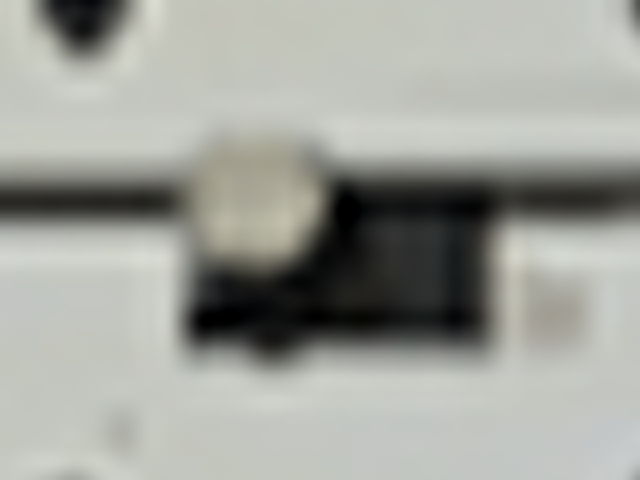

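Request:
drive_tool:
  targets: "0 5 0 0 0 0 50;0 5 0 0 0 0 50;0 5 0 0 0 0 50;0 4.1 0 0 0 0 50;0 0 -2 0 0 0 50;0 0 -2 0 0 0 50;0 0 0 0 0 0 50;0 0 0 0 0 0 50"

```text
time: 36.98
position: [0.5999, 0.2206, 0.0935]
eef_rot: [3.141, 0.0, 1.579]
contact_force: [0.5, 0.0, -0.6]
opening: 0.044
```

```bash
python3 look.py 15 165 120 120 110 6
```

```text
36.975 [0.5999 0.2206 0.0935] [1.7998e+02 2.0000e-02 9.0490e+01] 0.044 [ 0.5  0.  -0.6]
```

Request:
drive_tool:
  targets: "0 0.1 -3 0 0 0 50;0 0 -2 0 0 0 50;0 0 0 0 0 0 50;0 0 0 0 0 0 0;0 0 0 0 0 0 0;0 0 0 0 0 0 0;0 0 0 0 0 0 0;0 0.2 0 0 0 0 0;0 0.2 0 0 0 0 0;0 0 0 0 0 0 0"

```text
time: 38.28
position: [0.5998, 0.2235, 0.0441]
eef_rot: [3.141, 0.004, 1.579]
contact_force: [-2.4, -4.9, 7.1]
opening: 0.0149
```

Request:
drive_tool:
  targets: "0 0.2 0 0 0 0 0;0 0.3 0 0 0 0 0;0 0.3 0 0 0 0 0;0 0 0 0 0 0 0"

```text
time: 38.78
position: [0.6001, 0.2291, 0.045]
eef_rot: [-3.142, 0.007, 1.578]
contact_force: [-2.7, -8.6, 15.0]
opening: 0.0151
```

```bash
python3 look.py 16 165 120 120 110 6
```

```text
38.775 [0.6001 0.2291 0.045 ] [-180.      0.39   90.41] 0.0151 [-2.7 -8.6 15. ]
```

View pics/s16.png

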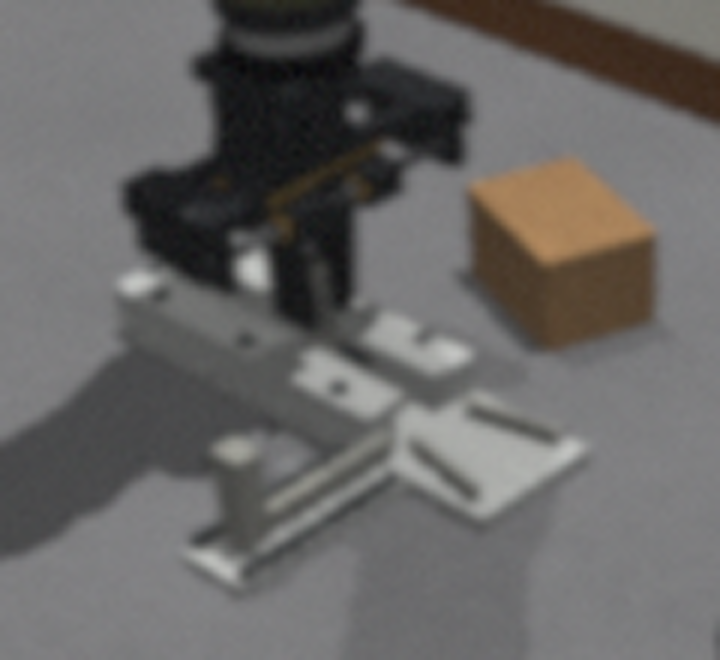

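Request:
drive_tool:
  targets: "0 -0.5 0 0 0 0 0;0 -0.3 0 0 0 0 0;0 0 0 0 0 0 30;0 0 0 0 0 0 50;0 0 0 0 0 0 50;0 0 -0.4 0 0 0 50;0 0 0 0 0 0 50"

```text
time: 39.7
position: [0.599, 0.2265, 0.0387]
eef_rot: [-3.141, 0.0, 1.581]
contact_force: [0.9, -0.5, 0.0]
opening: 0.0443
```

```bash
python3 look.py 17 185 150 60 60 10
```

```text
39.7 [0.599  0.2265 0.0387] [-1.7995e+02  2.0000e-02  9.0590e+01] 0.0443 [ 0.9 -0.5  0. ]
```

View pics/s17.png

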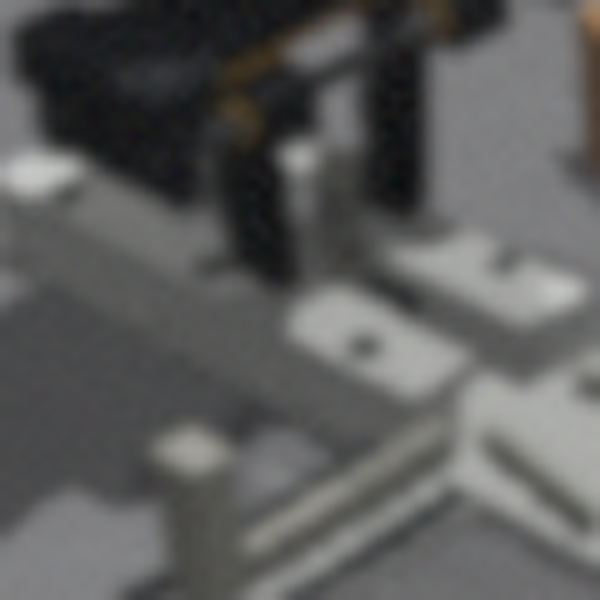

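Request:
drive_tool:
  targets: "0 -0.4 0 0 0 0 50;0 0 0 0 0 0 50;0 0 0 0 0 0 0;0 0 0 0 0 0 0;0 0 0 0 0 0 0;0 0 0 0 0 0 0;0 0 0.1 0 0 0 0;0 0 0.1 0 0 0 0;0 0 0 0 0 0 0"

```text
time: 40.88
position: [0.5993, 0.2225, 0.0412]
eef_rot: [-3.141, 0.0, 1.581]
contact_force: [0.3, -0.7, -1.7]
opening: 0.0151
```

Request:
drive_tool:
  targets: "0 0.3 0 0 0 0 0;0 0.3 0 0 0 0 0;0 0.3 0 0 0 0 0;0 0 0 0 0 0 0"

```text
time: 41.38
position: [0.5993, 0.2322, 0.0412]
eef_rot: [3.142, -0.0, 1.582]
contact_force: [-0.6, 0.0, -1.7]
opening: 0.015
```

Request:
drive_tool:
  targets: "0 1 0 0 0 0 0;0 1.2 0 0 0 0 0;0 1.2 0 0 0 0 0;0 1.2 0 0 0 0 0;0 1.2 0 0 0 0 0;0 1.2 0 0 0 0 0;0 1 0 0 0 0 0;0 0.3 0 0 0 0 0;0 0 0 0 0 0 0;0 0 0 0 0 0 0"

```text
time: 42.62
position: [0.5996, 0.3136, 0.0412]
eef_rot: [3.142, 0.001, 1.58]
contact_force: [0.6, -0.5, -1.8]
opening: 0.0152
```

```bash
python3 look.py 18 165 110 100 100 6
```

```text
42.625 [0.5996 0.3136 0.0412] [1.800e+02 5.000e-02 9.053e+01] 0.0152 [ 0.6 -0.5 -1.8]
```

View pics/s18.png

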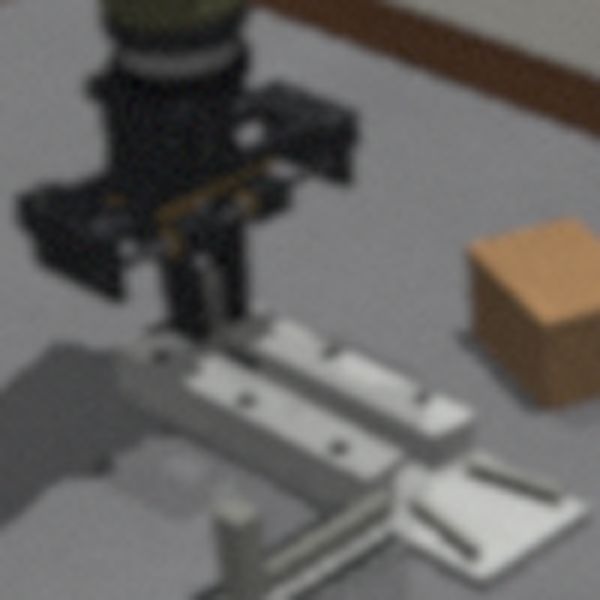

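Request:
drive_tool:
  targets: "0 0 -0.2 0 0 0 0;0 0 0 0 0 0 50;0 0 0 0 0 0 50;0 0 0 0 0 0 50;0 0 4 0 0 0 50;0 -1 4 0 0 0 50;0.6 -5 0 0 0 0 50;0.6 -5 0 0 0 0 50;0.6 -5 0 0 0 0 50;0.6 -5 0 0 0 0 50;0.6 -5 0 0 0 0 50;0.6 -5 0 0 0 0 50"

```text
time: 44.18
position: [0.6356, 0.003, 0.1195]
eef_rot: [3.141, -0.0, 1.581]
contact_force: [0.2, 0.6, 0.2]
opening: 0.044
```

Request:
drive_tool:
  targets: "0.6 -5 0 0 0 0 50;0.6 -3 0 0 0 0 50;0.5 -1.6 0 0 0 0 50;0 0 0 0 0 0 50;0 0 0 0 0 0 50"

```text
time: 44.8
position: [0.6524, -0.0888, 0.1191]
eef_rot: [-3.141, -0.002, 1.584]
contact_force: [1.4, 0.6, -0.4]
opening: 0.0439
```

```bash
python3 look.py 19 185 110 170 150 4; python3 - <<'E'
from h import *
im=camera('top');cv2.imwrite('pics/top19.png',im)
for c in('side','top'):
  for i in range(1,6): print(c,i,lm(c,f'bolt{i}_mid'))
E
```

```text
44.8 [ 0.6524 -0.0888  0.1191] [-1.7999e+02 -1.1000e-01  9.0730e+01] 0.0439 [ 1.4  0.6 -0.4]
side 1 [(0.56, [0.6003, 0.3133, 0.0392])]
side 2 [(0.73, [0.6093, -0.1805, 0.0354])]
side 3 []
side 4 [(0.56, [0.5734, -0.0922, 0.0287])]
side 5 [(0.77, [0.6562, -0.0965, 0.03])]
top 1 [(0.41, [0.5963, 0.3129, 0.0421])]
top 2 []
top 3 []
top 4 []
top 5 []
```

View pics/s19.png

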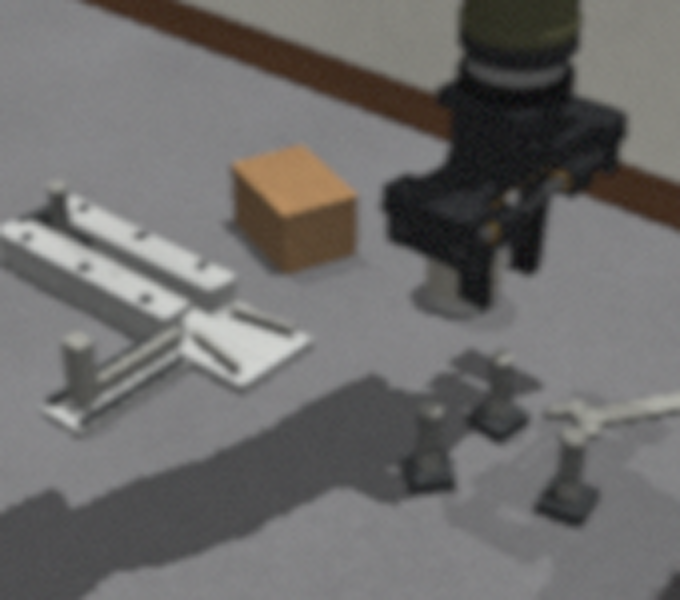

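View pics/top19.png

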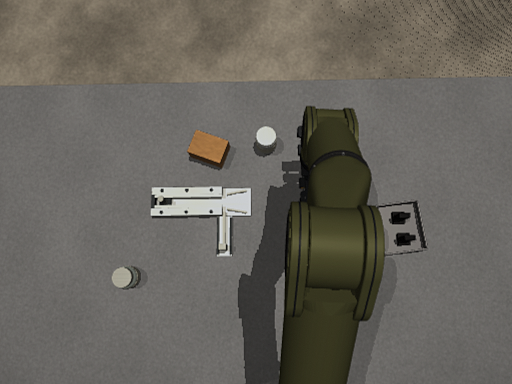

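Request:
drive_tool:
  targets: "0 -0.6 -3 0 0 0 50;0 0 -3 0 0 0 50;0 0 -2 0 0 0 50;0 0 -1 0 0 0 50;0 0 0 0 0 0 50;0 0 0 0 0 0 0;0 0 0 0 0 0 0;0 0 0 0 0 0 0;0 0 0 0 0 0 0"

```text
time: 46.52
position: [0.653, -0.0975, 0.0298]
eef_rot: [3.14, 0.0, 1.581]
contact_force: [0.5, -0.8, 1.2]
opening: 0.0151
```

Request:
drive_tool:
  targets: "0 0 2 0 0 0 0;0 0 4 0 0 0 0;0 0 4 0 0 0 0;-0.6 3 0 0 0 0 0;-0.8 4 0 0 0 0 0;-1 4 0 0 0 0 0;-1 4 0 0 0 0 0;-1 3 0 0 0 0 0;-0.9 1.2 0 0 0 0 0;0 0 0 0 0 0 0;0 0 0 0 0 0 0"

```text
time: 47.9
position: [0.6001, 0.0921, 0.1296]
eef_rot: [3.141, 0.002, 1.578]
contact_force: [0.1, 0.2, -2.4]
opening: 0.0149
```

```bash
python3 look.py 20 185 120 120 110 6
```

```text
47.9 [0.6001 0.0921 0.1296] [1.7995e+02 9.0000e-02 9.0430e+01] 0.0149 [ 0.1  0.2 -2.4]
```

View pics/s20.png

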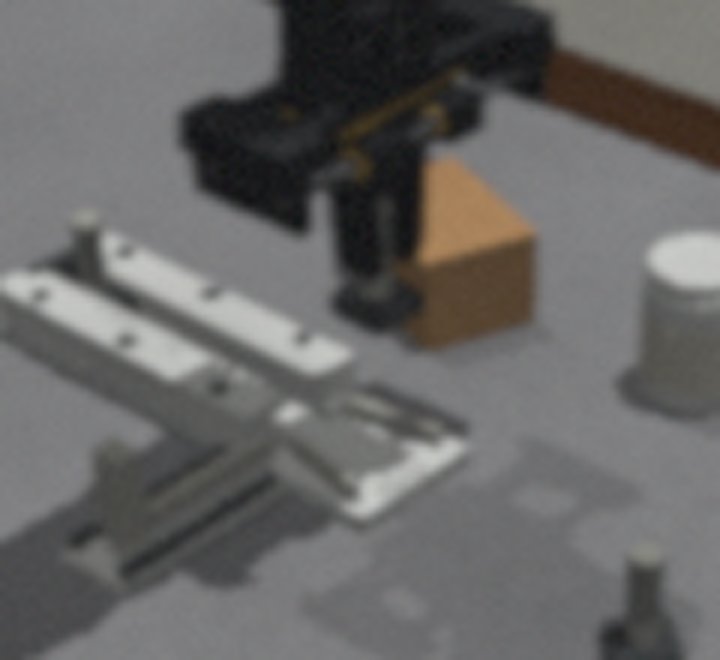

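Request:
drive_tool:
  targets: "0 0.3 -3 0 0 0 0;0 0 -3 0 0 0 0;0 0 -2 0 0 0 0;0 0 -0.8 0 0 0 0;0 0 0 0 0 0 0;0 0 0 0 0 0 0"

```text
time: 48.7
position: [0.6001, 0.0976, 0.0421]
eef_rot: [3.14, -0.0, 1.581]
contact_force: [0.3, -0.4, -1.1]
opening: 0.0151
```

Request:
drive_tool:
  targets: "0 0.6 0 0 0 0 0;0 1 0 0 0 0 0;0 1 0 0 0 0 0;0 1 0 0 0 0 0;0 1 0 0 0 0 0;0 1 0 0 0 0 0;0 1 0 0 0 0 0;0 0 0 0 0 0 0"

```text
time: 49.7
position: [0.5992, 0.1651, 0.0412]
eef_rot: [3.142, -0.001, 1.583]
contact_force: [-0.5, 0.5, -1.6]
opening: 0.0148
```

Request:
drive_tool:
  targets: "0 1 0 0 0 0 0;0 1.2 0 0 0 0 0;0 1.2 0 0 0 0 0;0 1.2 0 0 0 0 0;0 1.2 0 0 0 0 0;0 1.2 0 0 0 0 0;0 1.2 0 0 0 0 0;0 1.2 0 0 0 0 0;0 1.2 0 0 0 0 0;0 0.6 0 0 0 0 0;0 0 0 0 0 0 0"

```text
time: 51.08
position: [0.5993, 0.276, 0.0412]
eef_rot: [3.142, -0.0, 1.581]
contact_force: [0.4, -0.2, -1.9]
opening: 0.0152
```

Request:
drive_tool:
  targets: "0 0 -0.2 0 0 0 0;0 0 0 0 0 0 50;0 0 0 0 0 0 50;0 0 0 0 0 0 50;0 0 4 0 0 0 50;0 -1 4 0 0 0 50;0 -5 0 0 0 0 50;0 -5 0 0 0 0 50;0 -5 0 0 0 0 50;0 0 0 0 0 0 50"

```text
time: 52.32
position: [0.5997, 0.1085, 0.1195]
eef_rot: [-3.142, 0.004, 1.572]
contact_force: [-0.4, 1.0, -0.2]
opening: 0.0437
```

```bash
python3 fit.py side,top; python3 look.py 21 165 110 170 150 4; python3 - <<'E'
from h import *
im=camera('top');crop('top',im,'pics/t21.png',290,165,75,75,8)
im=camera('side');crop('side',im,'pics/s21b.png',275,185,75,75,8)
E
```

```text
52.425
1 [[(0.51, [0.601, 0.3117, 0.0389])], [(0.46, [0.5969, 0.3137, 0.0422])]] FIT ['side'] [0.6319 0.3558] -37.6 cost 1.288
2 [[(0.73, [0.6088, -0.1809, 0.034]), (0.49, [0.5973, 0.1039, 0.0123])], [(0.69, [0.6097, -0.1849, 0.029]), (0.58, [0.5157, -0.3472, -0.0004]), (0.45, [0.5444, -0.3452, 0.0316])]] FIT ['side', 'top'] [ 0.6087 -0.1813] 17.9 cost 0.214
3 [[(0.28, [0.7471, 0.1868, -0.0015])], [(0.31, [0.5979, 0.3134, 0.0408])]] 
4 [[(0.53, [0.5746, -0.0922, 0.0279])], [(0.63, [0.5141, -0.3483, -0.0003]), (0.51, [0.5747, -0.0923, 0.0292])]] no mask
5 [[(0.46, [0.5971, 0.2774, 0.0423])], [(0.67, [0.7775, -0.1967, 0.0044]), (0.37, [0.5953, 0.278, 0.0399])]] no mask
53.425 [0.5994 0.1155 0.1193] [180.    -0.    90.58] 0.0441 [ 0.1 -0.2 -0.6]
```

View pics/s21.png

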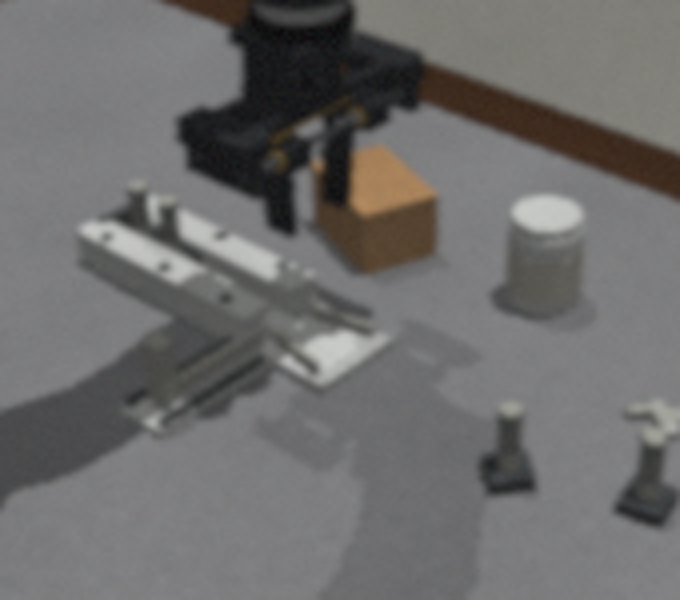

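View pics/t21.png

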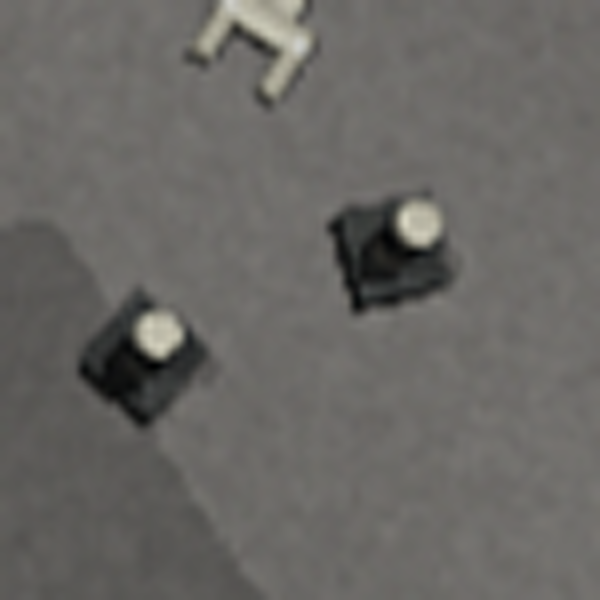

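View pics/s21b.png

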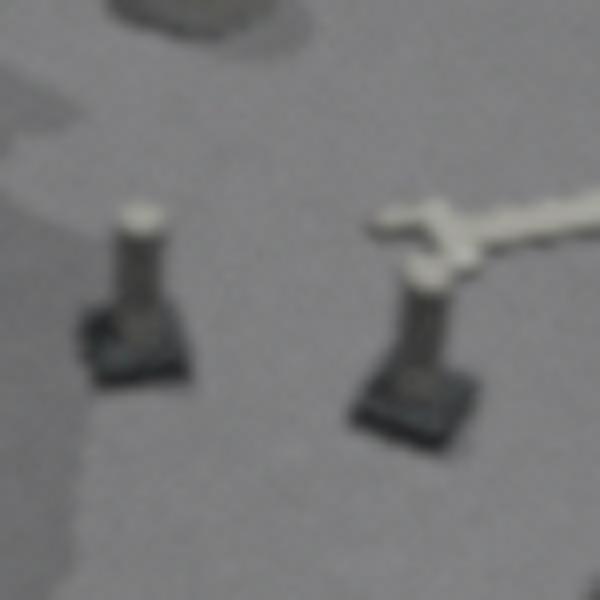

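```bash
python3 - <<'E'
from h import *
T=cv2.imread('pics/top_fit52.4.png');S=cv2.imread('pics/side_fit52.4.png')
rows=[]
for a in (40,46,52):
    row=[]
    for c,im,bx in (('top',T,(295,195,30,30)),('side',S,(280,205,30,35))):
        o=[(rect((.5742,-.0922),np.radians(a),-.017,.017,-.017,.017,z),(0,255,0) if z else (0,0,255)) for z in(0,.012)]
        crop(c,im,'/tmp/x.png',*bx,9,o); row.append(cv2.resize(cv2.imread('/tmp/x.png'),(260,260)))
    rows.append(np.vstack(row))
cv2.imwrite('pics/cmp.png',np.hstack(rows))
E
```

```text
(no output)
```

View pics/cmp.png

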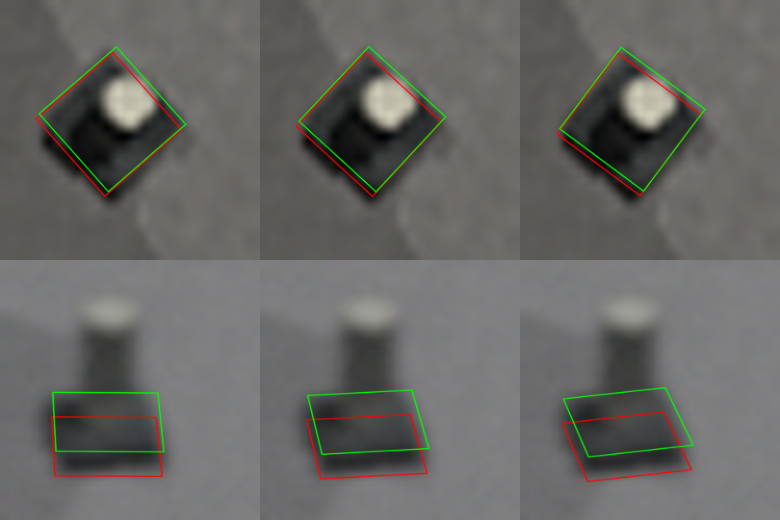

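Request:
drive_tool:
  targets: "-0.4 -3.4 0 0 0 -7.4 50;-0.4 -3.4 0 0 0 -7.4 50;-0.4 -3.5 0 0 0 -7.4 50;-0.4 -3.5 0 0 0 -7.4 50;-0.4 -3.5 0 0 0 -7.4 50;-0.5 -3.5 0 0 0 -7.4 50;0 0 -3 0 0 0 50;0 0 0 0 0 0 50;0 0 0 0 0 0 50"

```text
time: 54.7
position: [0.5748, -0.0918, 0.0897]
eef_rot: [3.141, -0.001, 0.807]
contact_force: [-0.3, 0.3, -0.3]
opening: 0.0443
```

```bash
python3 look.py 22 250 160 100 100 6;python3 -c "
from h import *
print(observe()['joints'],lm('side','bolt4_mid'))"
```

```text
54.7 [ 0.5748 -0.0918  0.0897] [ 1.7999e+02 -4.0000e-02  4.6240e+01] 0.0443 [-0.3  0.3 -0.3]
[-0.02707293  0.8553139   0.18639575  1.82351539 -0.30299822  0.48918051
 -0.39860084] [(0.64, [0.5726, -0.0897, 0.0293])]
```

View pics/s22.png

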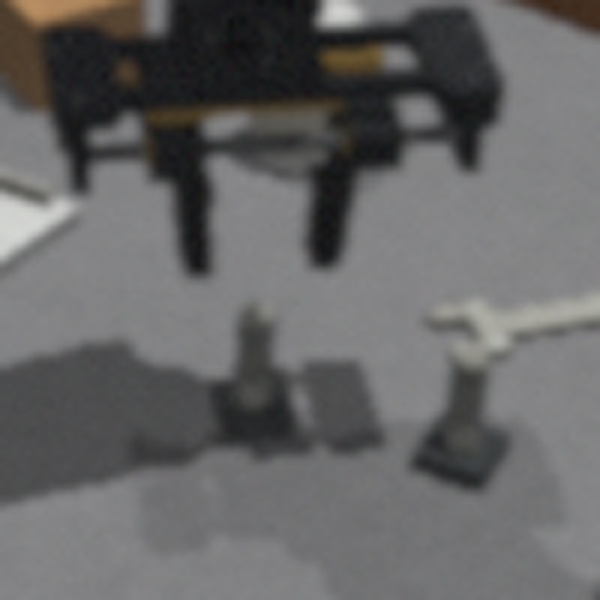

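Fingers are centred above the stud. Descend and grasp.

Request:
drive_tool:
  targets: "0 0 -3 0 0 0 50;0 0 -2 0 0 0 50;0 0 -1 0 0 0 50;0 0 0 0 0 0 50;0 0 0 0 0 0 0;0 0 0 0 0 0 0;0 0 0 0 0 0 0;0 0 0 0 0 0 0"

```text
time: 55.8
position: [0.5746, -0.0924, 0.0297]
eef_rot: [3.141, -0.0, 0.806]
contact_force: [-0.5, 0.8, 3.3]
opening: 0.0152
```

Request:
drive_tool:
  targets: "0 0 2 0 0 0 0;0 0 4 0 0 0 0;0 0 4 0 0 0 0;0.3 3 0 0 0 7.4 0;0.4 3.4 0 0 0 7.4 0;0.4 3.4 0 0 0 7.4 0;0.5 3.4 0 0 0 7.4 0;0.5 3.4 0 0 0 7.3 0;0.4 2.3 0 0 0 7.3 0;0 0 0 0 0 0 0;0 0 0 0 0 0 0"

```text
time: 57.18
position: [0.5992, 0.0945, 0.1298]
eef_rot: [3.142, 0.002, 1.574]
contact_force: [-1.0, 0.4, -2.2]
opening: 0.0151
```

```bash
python3 look.py 23 185 120 120 110 6
```

```text
57.175 [0.5992 0.0945 0.1298] [1.800e+02 1.000e-01 9.017e+01] 0.0151 [-1.   0.4 -2.2]
```

View pics/s23.png

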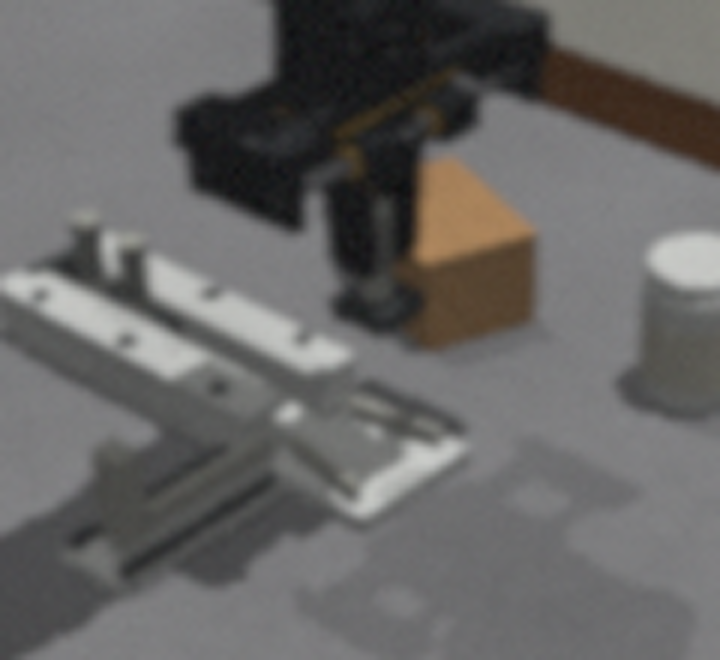

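Request:
drive_tool:
  targets: "0 0.2 -3 0 0 0 0;0 0 -3 0 0 0 0;0 0 -2 0 0 0 0;0 0 -0.8 0 0 0 0;0 0 0 0 0 0 0;0 0 0 0 0 0 0"

```text
time: 57.98
position: [0.6002, 0.0985, 0.0421]
eef_rot: [3.14, -0.0, 1.577]
contact_force: [0.6, 0.5, -1.3]
opening: 0.0147
```

Request:
drive_tool:
  targets: "0 0.6 0 0 0 0 0;0 1 0 0 0 0 0;0 1 0 0 0 0 0;0 1 0 0 0 0 0;0 1 0 0 0 0 0;0 1 0 0 0 0 0;0 1 0 0 0 0 0;0 0 0 0 0 0 0"

```text
time: 58.98
position: [0.5993, 0.1661, 0.0412]
eef_rot: [3.141, -0.001, 1.579]
contact_force: [-0.6, -0.7, -1.3]
opening: 0.0146
```

Request:
drive_tool:
  targets: "0 1 0 0 0 0 0;0 1.2 0 0 0 0 0;0 1.2 0 0 0 0 0;0 1.2 0 0 0 0 0;0 1.2 0 0 0 0 0;0 1.0 0 0 0 0 0;0 0.5 0 0 0 0 0;0 0 0 0 0 0 0;0 0 0 0 0 0 0"

```text
time: 60.1
position: [0.5995, 0.2367, 0.0412]
eef_rot: [3.142, 0.001, 1.577]
contact_force: [0.4, -0.0, -1.8]
opening: 0.015
```

```bash
python3 look.py 24 165 120 120 110 6
```

```text
60.1 [0.5995 0.2367 0.0412] [1.800e+02 4.000e-02 9.034e+01] 0.015 [ 0.4 -0.  -1.8]
```

View pics/s24.png

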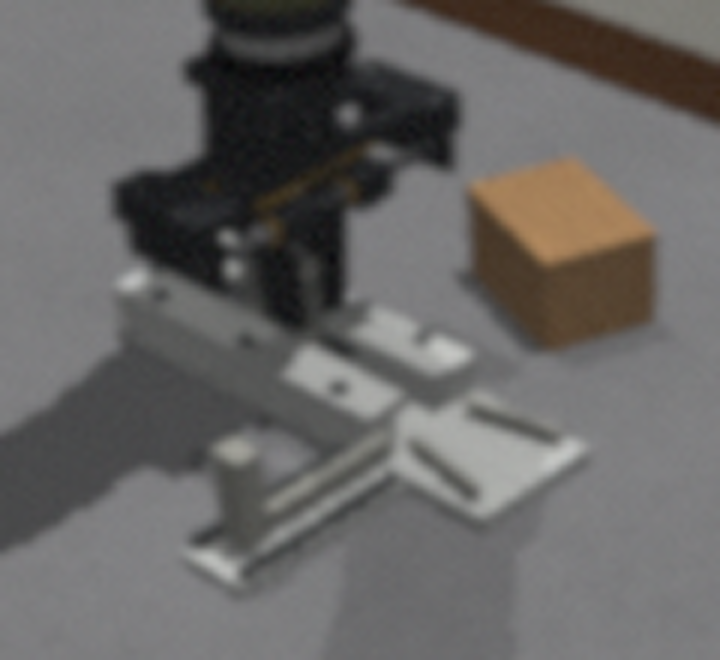

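Request:
drive_tool:
  targets: "0 0 -0.2 0 0 0 0;0 0 0 0 0 0 50;0 0 0 0 0 0 50;0 0 0 0 0 0 50;0 0 4 0 0 0 50;0 -1 4 0 0 0 50;0.1 -5 0 0 0 0 50;0.1 -5 0 0 0 0 50;0.1 -5 0 0 0 3 50;0.1 -5 0 0 0 3 50;0.1 -5 0 0 0 3 50;0.1 -5 0 0 0 3 50"

```text
time: 61.65
position: [0.6055, -0.0741, 0.1193]
eef_rot: [3.141, 0.0, 1.789]
contact_force: [0.7, -0.4, 0.8]
opening: 0.044
```

Request:
drive_tool:
  targets: "0.1 -5 0 0 0 3 50;0.1 -3 0 0 0 2.7 50;0.1 -1.8 0 0 0 0 50;0 0 0 0 0 0 50;0 0 0 0 0 0 50"

```text
time: 62.28
position: [0.6087, -0.1679, 0.1192]
eef_rot: [3.141, -0.002, 1.888]
contact_force: [-0.1, 0.3, -0.8]
opening: 0.0439
```

```bash
python3 look.py 25 165 110 180 150 4;python3 -c "
from h import *
for p in((265,97),(195,55)): print(ray('top',np.array(p)/8-.5+[290,165],.008))
print(lm('side','bolt2_mid'))
im=cv2.imread('pics/top_fit52.4.png')
for a in (15,18,21):
  crop('top',im,f'/tmp/{a}.png',325,180,30,30,9,[(rect((.6092,-.183),np.radians(a),-.017,.017,-.017,.017,z),(0,255,0) if z else (0,0,255)) for z in(0,.012)])
im=cv2.imread('pics/side_fit52.4.png')
for a in (15,18,21):
  crop('side',im,f'/tmp/s{a}.png',315,215,30,30,9,[(rect((.6092,-.183),np.radians(a),-.017,.017,-.017,.017,z),(0,255,0) if z else (0,0,255)) for z in(0,.012)])
cv2.imwrite('pics/cmp2.png',np.vstack([np.hstack([cv2.imread(f'/tmp/{p}{a}.png') for a in(15,18,21)]) for p in('','s')]))
"
```

```text
62.275 [ 0.6087 -0.1679  0.1192] [ 1.7997e+02 -1.0000e-01  1.0820e+02] 0.0439 [-0.1  0.3 -0.8]
[ 0.66647434 -0.13928153  0.008     ]
[ 0.68246025 -0.11458576  0.008     ]
[(0.78, [0.6093, -0.186, 0.0345]), (0.34, [0.5971, 0.2378, 0.0417])]
```

View pics/s25.png

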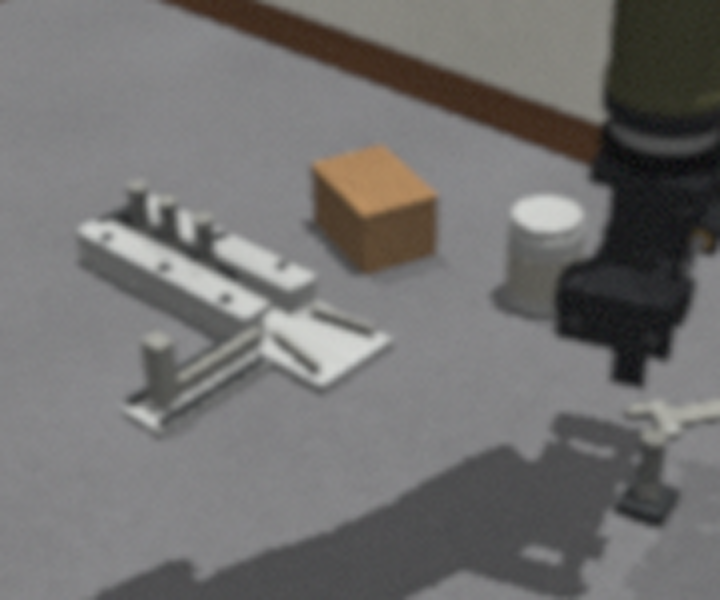

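View pics/cmp2.png

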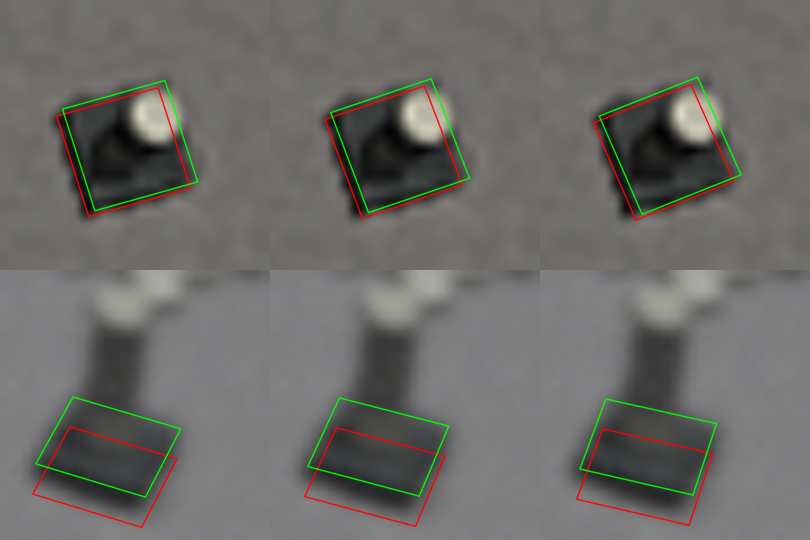

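Request:
drive_tool:
  targets: "0.1 -1.5 -1 0 0 -2 50;0 0 -2 0 0 0 50;0 0 0 0 0 0 50;0 0 0 0 0 0 50"

```text
time: 62.88
position: [0.6093, -0.185, 0.0887]
eef_rot: [-3.141, -0.001, 1.852]
contact_force: [-0.5, 0.9, 0.1]
opening: 0.0438
```

```bash
python3 look.py 26 270 160 100 100 6;python3 -c "
from h import *
print(lm('side','bolt2_mid'))"
```

```text
62.875 [ 0.6093 -0.185   0.0887] [-1.7997e+02 -5.0000e-02  1.0610e+02] 0.0438 [-0.5  0.9  0.1]
[]
```

View pics/s26.png

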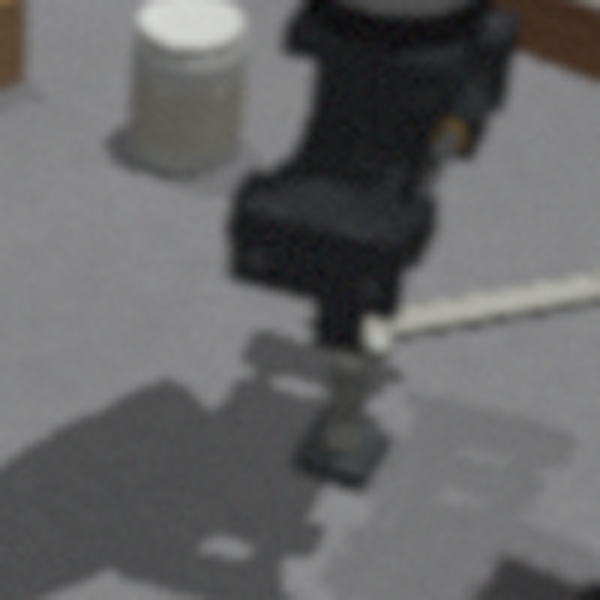

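Request:
drive_tool:
  targets: "0 0.1 -3 0 0 0 50;0 0 -2 0 0 0 50;0 0 -0.9 0 0 0 50;0 0 0 0 0 0 50;0 0 0 0 0 0 0;0 0 0 0 0 0 0;0 0 0 0 0 0 0;0 0 0 0 0 0 0"

```text
time: 63.98
position: [0.61, -0.1844, 0.0307]
eef_rot: [3.14, 0.0, 1.852]
contact_force: [0.4, 0.3, 1.5]
opening: 0.015
```

Request:
drive_tool:
  targets: "0 0 2 0 0 0 0;0 0 4 0 0 0 0;0 0 4 0 0 0 0;-0.1 4 0 0 0 -3 0;-0.1 4 0 0 0 -3 0;-0.1 4 0 0 0 -3 0;-0.1 4 0 0 0 -3 0;-0.1 4 0 0 0 -2 0;-0.2 4 0 0 0 -2 0;-0.2 3 0 0 0 0 0;-0.2 1 0 0 0 0 0;0 0 0 0 0 0 0"

```text
time: 65.47
position: [0.5982, 0.0952, 0.1307]
eef_rot: [3.142, 0.0, 1.573]
contact_force: [-0.6, -1.7, -1.2]
opening: 0.0149
```

```bash
python3 look.py 27 185 120 120 110 6
```

```text
65.475 [0.5982 0.0952 0.1307] [1.800e+02 2.000e-02 9.011e+01] 0.0149 [-0.6 -1.7 -1.2]
```

View pics/s27.png

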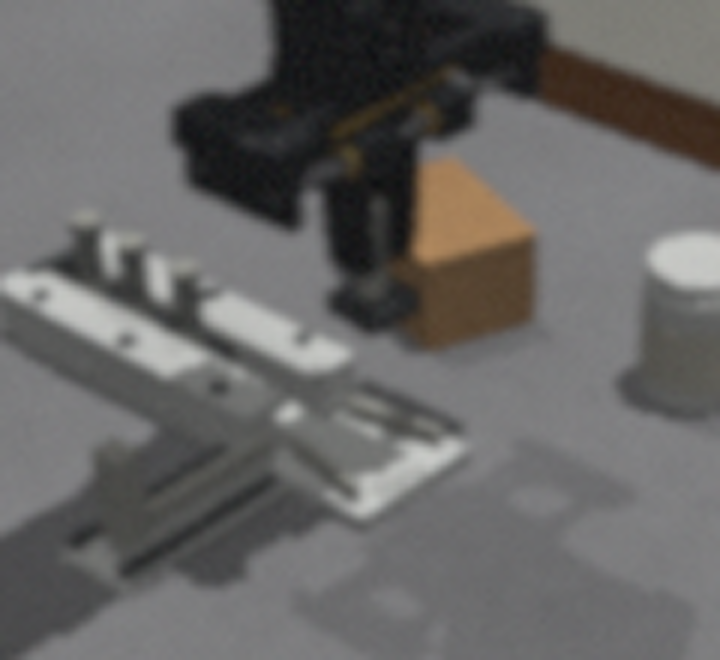

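Request:
drive_tool:
  targets: "0.05 0 -3 0 0 0 0;0 0 -3 0 0 0 0;0 0 -2 0 0 0 0;0 0 -0.8 0 0 0 0;0 0 0 0 0 0 0;0 0 0 0 0 0 0"

```text
time: 66.28
position: [0.5996, 0.0955, 0.0431]
eef_rot: [3.14, -0.0, 1.572]
contact_force: [-0.1, -0.9, -0.5]
opening: 0.015
```

Request:
drive_tool:
  targets: "0 0.6 0 0 0 0 0;0 1 0 0 0 0 0;0 1 0 0 0 0 0;0 1 0 0 0 0 0;0 1 0 0 0 0 0;0 1 0 0 0 0 0;0 1 0 0 0 0 0;0 0 0 0 0 0 0"

```text
time: 67.28
position: [0.5988, 0.1631, 0.0422]
eef_rot: [3.141, -0.001, 1.574]
contact_force: [-0.8, -0.2, -1.5]
opening: 0.015
```

Request:
drive_tool:
  targets: "0 1 0 0 0 0 0;0 1.2 0 0 0 0 0;0 1.0 0 0 0 0 0;0 0.3 0 0 0 0 0;0 0 0 0 0 0 0;0 0 0 0 0 0 0"

```text
time: 68.03
position: [0.599, 0.1958, 0.0422]
eef_rot: [-3.142, 0.001, 1.571]
contact_force: [-0.6, 0.4, -1.8]
opening: 0.0147
```

```bash
python3 look.py 28 165 120 120 110 6
```

```text
68.025 [0.599  0.1958 0.0422] [-1.800e+02  4.000e-02  9.004e+01] 0.0147 [-0.6  0.4 -1.8]
```

View pics/s28.png

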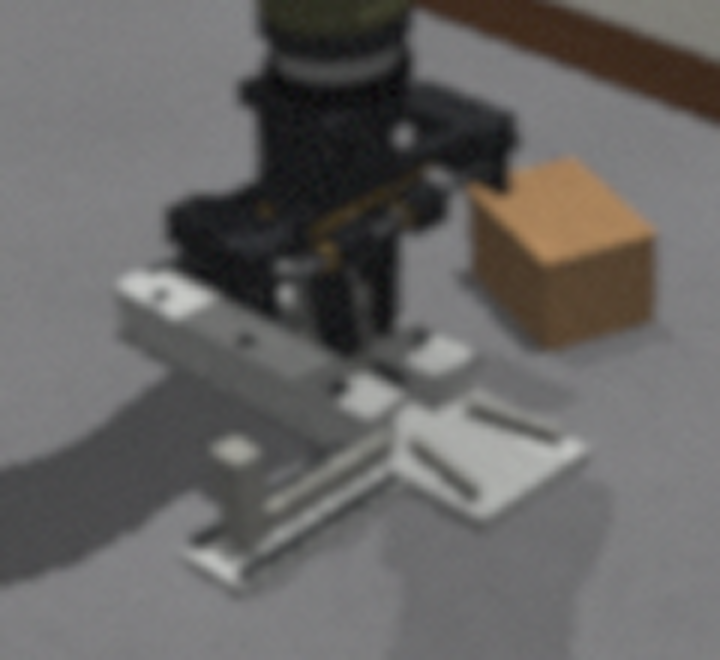

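Request:
drive_tool:
  targets: "0 0 -0.3 0 0 0 0;0 0 0 0 0 0 50;0 0 0 0 0 0 50;0 0 0 0 0 0 50;0 0 4 0 0 0 50;0 0 4 0 0 0 50;-4 -1.5 0 0 0 0 50;-5 -2 0 0 0 0 50;-4 -1.6 0 0 0 0 50;0 0 0 0 0 0 50;0 0 0 0 0 0 50"

```text
time: 69.45
position: [0.4703, 0.1461, 0.1195]
eef_rot: [3.139, -0.001, 1.572]
contact_force: [0.6, -0.2, 0.4]
opening: 0.0438
```

```bash
python3 look.py 29 165 110 150 120 5; python3 - <<'E'
from h import *
im=camera('top'); cv2.imwrite('pics/t29.png',im)
for c in('side','top'):
  for q in['bolt%d_mid'%i for i in range(1,6)]+['keeper1_mid','keeper2_mid','gate_grip']: print(c,q,lm(c,q))
E
```

```text
69.45 [0.4703 0.1461 0.1195] [ 1.7987e+02 -5.0000e-02  9.0080e+01] 0.0438 [ 0.6 -0.2  0.4]
side bolt1_mid [(0.36, [0.6021, 0.3153, 0.0412])]
side bolt2_mid [(0.56, [0.5967, 0.1959, 0.0459])]
side bolt3_mid []
side bolt4_mid [(0.49, [0.5971, 0.2399, 0.0393])]
side bolt5_mid []
side keeper1_mid [(0.62, [0.5443, -0.3416, 0.0369])]
side keeper2_mid [(0.97, [0.4845, -0.3534, 0.0344]), (0.63, [0.4662, 0.1455, 0.0497])]
side gate_grip [(0.54, [0.4683, 0.1449, 0.0495])]
top bolt1_mid [(0.65, [0.5987, 0.3129, 0.0383])]
top bolt2_mid [(0.54, [0.5982, 0.1963, 0.0377])]
top bolt3_mid []
top bolt4_mid [(0.45, [0.6019, 0.2358, 0.0441])]
top bolt5_mid [(0.62, [0.5968, 0.2803, 0.0427]), (0.51, [0.4871, -0.3567, 0.0361])]
top keeper1_mid [(0.74, [0.5444, -0.346, 0.0341])]
top keeper2_mid [(0.6, [0.4891, -0.3543, 0.0358])]
top gate_grip [(0.61, [0.5407, -0.3461, 0.0329]), (0.21, [0.7493, 0.1871, -0.005])]
```

View pics/s29.png

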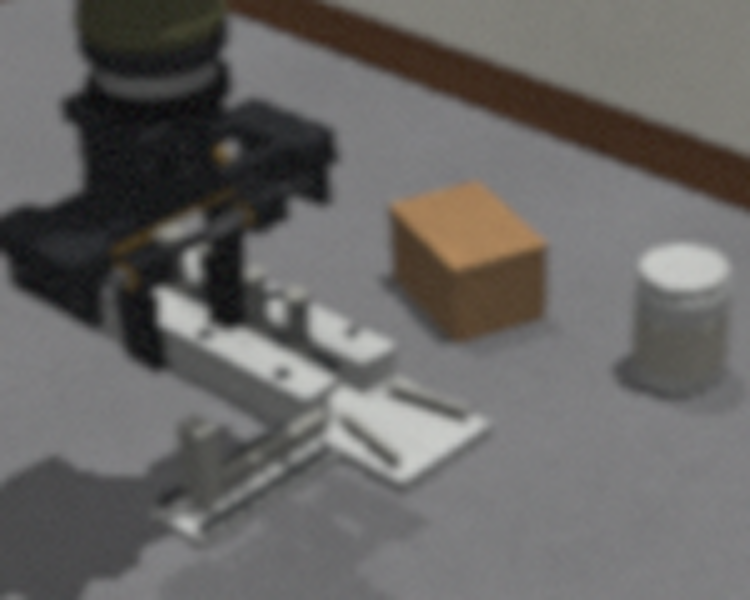

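View pics/t29.png

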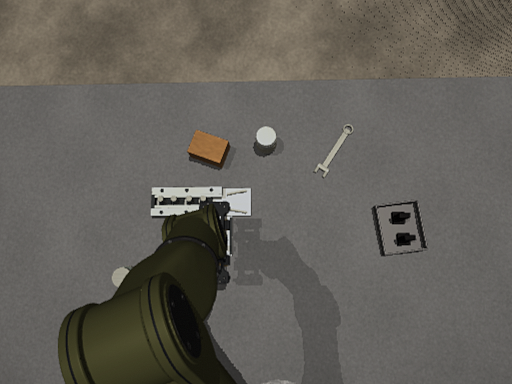

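Request:
drive_tool:
  targets: "-0.1 0 -3 0 0 0 50;0 0 -3 0 0 0 50;0 0 -2 0 0 0 50;0 0 0 0 0 0 50;0 0 0 0 0 0 0;0 0 0 0 0 0 0;0 0 0 0 0 0 0;0 0 0 0 0 0 0"

```text
time: 71.35
position: [0.4689, 0.1457, 0.0399]
eef_rot: [3.139, -0.001, 1.572]
contact_force: [2.4, 0.0, 4.3]
opening: 0.0156
```

Request:
drive_tool:
  targets: "0.6 0 0 0 0 0 0;0.8 0 0 0 0 0 0;0.8 0 0 0 0 0 0;0.8 0 0 0 0 0 0;0.8 0 0 0 0 0 0;0.8 0 0 0 0 0 0;0.8 0 0 0 0 0 0;0.5 0 0 0 0 0 0;0 0 0 0 0 0 0;0 0 0 0 0 0 0"

```text
time: 72.6
position: [0.5238, 0.1456, 0.0399]
eef_rot: [-3.136, 0.0, 1.573]
contact_force: [-6.5, -0.3, 11.3]
opening: 0.0159
```

Request:
drive_tool:
  targets: "0.3 0 0 0 0 0 0;0 0 0 0 0 0 0;-0.5 0 0 0 0 0 0;0 0 0 0 0 0 40;0 0 0 0 0 0 40;0 0 0 0 0 0 40;0 0 4 0 0 0 40;0 0 4 0 0 0 40;-4 -4 3 0 0 0 40;-5 -4 0 0 0 0 40;-4 -4 0 0 0 0 40;0 0 0 0 0 0 40"

```text
time: 74.1
position: [0.3927, 0.0242, 0.1488]
eef_rot: [-3.136, 0.002, 1.567]
contact_force: [1.0, 0.2, -0.3]
opening: 0.0353
```

```bash
python3 look.py 30 165 110 150 120 5; python3 - <<'E'
from h import *
im=camera('top'); crop('top',im,'pics/t30.png',140,165,125,100,6); crop('top',im,'pics/t30b.png',360,190,80,75,7)
for c in('side','top'):
  for q in['bolt%d_mid'%i for i in range(1,6)]+['keeper1_mid','keeper2_mid','gate_grip']: print(c,q,lm(c,q)[:1])
E
```

```text
74.1 [0.3927 0.0242 0.1488] [-1.7968e+02  1.2000e-01  8.9780e+01] 0.0353 [ 1.   0.2 -0.3]
side bolt1_mid []
side bolt2_mid [(0.36, [0.6002, 0.1983, 0.0444])]
side bolt3_mid [(0.47, [0.4836, -0.3538, 0.0308])]
side bolt4_mid []
side bolt5_mid []
side keeper1_mid [(0.78, [0.5469, -0.3437, 0.0382])]
side keeper2_mid [(0.58, [0.4821, -0.3561, 0.0355])]
side gate_grip [(0.45, [0.5235, 0.1461, 0.0513])]
top bolt1_mid [(0.41, [0.5986, 0.3129, 0.0403])]
top bolt2_mid [(0.67, [0.6018, 0.1957, 0.0374])]
top bolt3_mid [(0.36, [0.6043, 0.107, 0.0048])]
top bolt4_mid [(0.63, [0.601, 0.2351, 0.0442])]
top bolt5_mid [(0.4, [0.5965, 0.2769, 0.0443])]
top keeper1_mid [(0.63, [0.7777, -0.1983, 0.0027])]
top keeper2_mid [(0.61, [0.5947, 0.2414, 0.0111])]
top gate_grip [(0.5, [0.5225, 0.1443, 0.0483])]
```

View pics/s30.png

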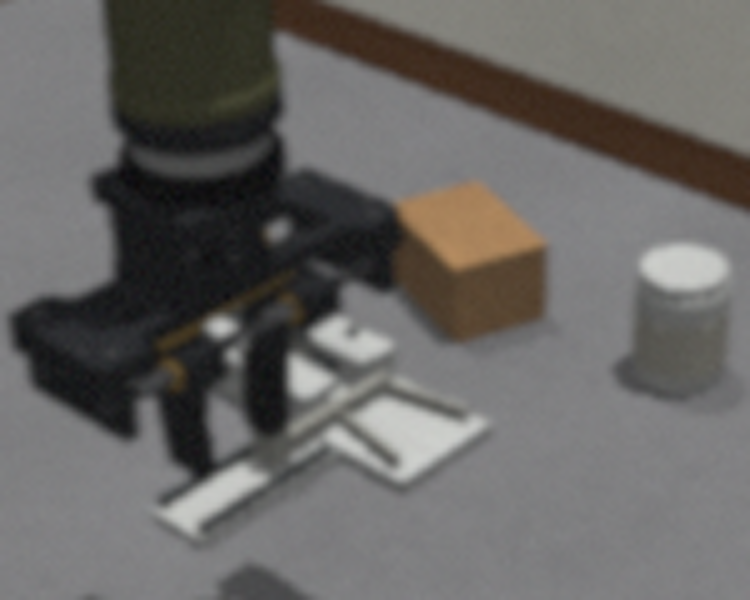

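View pics/t30.png

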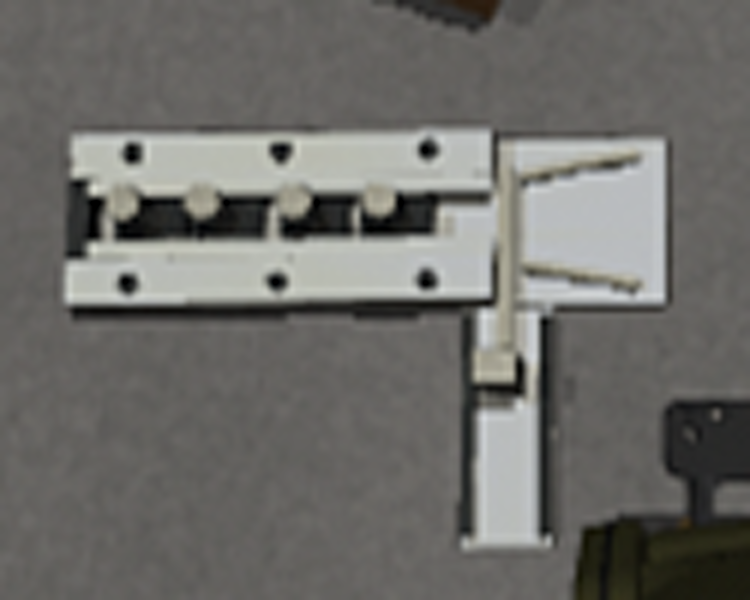

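```bash
python3 -c "
from rig import *
print(sign_off())"
```

```text
the job is handed in; nothing more can be done
None
```

I finished the whole job and handed it in at about 75 s of the 210 s allowed. The interface gives no verdict, so the outcome below rests on my own last checks.

**What I did**
- I slid the gate open to its stop.
- I drew both keepers out of the slot and stood them in the tray.
- I set the four T-bolts on the bench (bolt1, bolt5, bolt4 and bolt2, in that order) on the apron and slid them into the slot. Bolt3 was not there.
- I slid the gate shut to its stop.

**One problem on the way:** the fingers twice came off bolt1 in the slot, probably because its foot was dragging on the floor and jammed. I regrasped it, lifted it about 2 mm and slid it in without drag. I carried the other three the same way.

**Last checks**
- **Bolts:** the top view shows all four studs upright in the slot, at about y = 0.196, 0.236, 0.277 and 0.313 m, clear of the gate and the end stop.
- **Gate:** the grip is at x ≈ 0.523 m, back where it started, after about 55 mm of travel ending against a stop.
- **Keepers:** the side camera places both in the tray, standing on its floor. The last top-camera readings for the two keepers were wrong, landing on the wrench and the rail, but its earlier readings agreed with the side camera.
- **Other readings:** in the last side picture the gripper hid most of the rail, so bolts 1, 4 and 5 went undetected there and I relied on the top view.
- **Bystanders and clearance:** I saw no movement of the wrench, can, carton or jar. The arm ended well clear of everything.

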